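# Demould the stopper and hold the mould lid at the red marker

### The arm

A 6-joint arm with a two-finger parallel gripper is mounted at the origin on a cart in front of the work surface, level with it; the furniture and walls round the work are solid. World frame = base frame: x ahead of the robot, y to its left, z up, the work surface at z = 0. Lengths are in m, angles in degrees, forces in N, time in s.
With the tool pointing down it reaches from about 0.25 to 0.725 m from the base axis. Payload 9.7 kg.
Tool frame: the origin (TCP) lies midway between the tips of the shut fingers; the grasp point (between the pads) lies 19 mm behind it (bot.pinch_z is the distance from the TCP to the grasp point, in m); z points along the fingers, y is the direction in which the jaws open and shut (so a half turn about z gives the same grasp; the last joint's range is limited). The gripper opens to 85 mm and grips with 20 to 120 N. Pads are 22 mm wide; open, the fingers measure 114 mm over their backs; the gripper's body (76 mm by 85 mm) begins 54 mm behind the grasp point. The pads swing forward as they close: fully open they stand 13 mm farther back than shut.
Start: joints at [72.021, 4.979, 10.078, 95.1, 0, 90], TCP at [0.17, 0.523, 0.231] pointing down, gripper open.
Joint ranges: [-179.16, 179.16], [-48.56, 103.87], [-65.8, 70.77], [-126.05, 130.52], [-82.76, 87.17], [-180, 180]. Speed limits (degrees/s): [127.2, 127.2, 147.25, 180, 180, 180].

### API

Orientations are given as [roll, pitch, yaw] about the fixed x, y, z axes, in that order (R = Rz(yaw) Ry(pitch) Rx(roll)).
In Python, from workcell import bot, imaging gives the robot as it stands.
- The arm moves only by the tool servo_tool, never from a script. Its argument "moves" is a list that holds one entry, the list of rows, each a list of 7 numbers: the turn, a rotation vector about the tool's x, y, z in rad, then the shift along the tool's x, y, z in cm, then the finger opening in cm, from 0 to 8.54. A call has 1 to 12 rows; each row shifts and turns the pose as measured when the row begins, along the tool's axes as they then stand; what a row does not reach is not made up. A row lasts 1/12 s, in which the tool goes at most 41.7 mm and 7.16 degrees, less where a joint would pass 70% of its speed; a pose out of reach is approached as far as the arm can. A call is refused whole if a number of a shift passes 4.17 or a number of a turn 0.125, either way. A call with a gripper value outside its range is refused whole. The fingers move at their own pace and stop on an object; "force" is the grip in N (left out, the last holds). Time passes only in rows, so rows that do not move let the fingers close. It gives the time, the measured TCP pose, the force and the opening at its end, in the units of the state.
- bot.get_obs(): the state, without advancing time (a new reading comes with each control period).
- imaging.camera(name): name is "scene" or "top"; returns the picture (400x640x3 uint8, blue, green, red); there is no depth.
- imaging.calibration(name): a dict with "fx", "fy", "cx", "cy" (pixels), "D" ([k1, k2, p1, p2, k3] as OpenCV has them; the pictures are not rectified), "camera_from_world" (4x4, takes a point from world to camera coordinates). Camera axes: x right, y down, z forward; pixel columns grow to the right and rows downward; lengths in m; the calibration is good to about 2 mm. A picture is of the moment at which its call begins. calibration takes no time and is no camera call.
- bot.job_done(): hands the job in, once; it reports no verdict.
The state is a dict: "time": time; "q": joint angles; "qd": joint speeds; "joint_efforts": joint torques, N m; "ee_pos": TCP position; "tcp_rot": TCP orientation; "wrist_force": force on the tool from outside, world axes, zero at the start; "torque": the same for the moment, N m; "opening": finger opening in m.
Only numpy, scipy, OpenCV 4.12 (cv2) and the standard library are available. Lean on these libraries where they do the work, as an engineer would, in place of code of your own. Each camera call takes 0.05 s, during which the arm holds its last target.

### The job

Lift the moulded orange stopper out of the mould's open cavity and set it on the round cork mat, rib up and wholly on the mat. Then take the mould's raised lid by its handle, swing it forward until its yellow index lines up with the red marker, and finish while still holding it there with the fingers so that its underside can be inspected. Never let the lid fall shut, and leave the red marker and the other things on the worktop where they are.

Things in the scene. Friction and masses are not known exactly. Their poses are not given: they have to be found in the camera images.
- mould: fixed aluminium casting mould, block 160 (x) x 140 (y) x 30 mm tall, +x points away from the robot towards its hinge. Origin: centre of the underside, on the worktop. Round cavity 66 mm across and 12 mm deep in its top (floor at z 18 mm, mouth at z 30 mm), centred at x -15, y 0 mm. A white upright scale quadrant of 75 mm radius about the hinge, 4 mm thick, stands at its y +88 mm side.
- stopper: loose orange plastic stopper, 60 g: disc 60 mm across and 10 mm thick with an upright grip rib on top, 40 mm long (along its x), 12 mm wide (along its y), from z 10 to z 38 mm. Origin: centre of the underside of the disc; z up. It starts lying in the cavity, disc about 2 mm below the mould's top face, the rib within about 0.6 rad of the mould's x axis.
- stopper_rib (a point): centre of the top of the stopper's rib, 38 mm above its underside
- mat: fixed round cork mat, 140 mm across, 6 mm thick. Origin: centre of its underside on the worktop
- mould_lid (a joint): angle of the mould's steel lid: 0 = shut, lying level on the mould towards the robot; grows as the front edge rises; 1.57 upright; 1.8 = leaning back on its stop, where it rests at the start. About 0.45 kg (can vary by a third); the hinge is nearly free, so forward of upright the lid falls shut if it is let go. Lid plate 130 mm wide, 10 mm thick, reaching from 12 to 160 mm from the hinge axis, with a round 54 mm port.
- lid_hinge (a point): point on the lid's hinge axis, at x 105, y 0, z 36 mm in the mould's frame; the axis runs along the mould's y
- lid_handle (a point): middle of the lid's handle: a round black bar 12 mm thick, parallel to the hinge axis, 200 mm from it in the plane of the lid. 110 mm of it is free between its two 10 mm side rods, and a 40 mm gap lies between the bar and the lid's edge. A gripper can pinch it from above and the bar turns between the fingers. Its axes turn with the lid: x along the lid from handle to hinge, y along the hinge
- lid_index (a point): tip of the yellow index finger on the lid's +y side, 86 mm from the hinge axis. Its x axis lies along the lid
- marker_arm (a joint): angle at which the red marker is set (0.5 to 1.2 rad, differs each time), same zero and sense as the lid angle: the lid is at the mark when both joint values are equal. It is stiff and stays where it is
- mark_tip (a point): centre of the red marker flag (12 x 36 x 9 mm) on its arm, 101 mm from the hinge axis on the mould's +y side. Its x axis lies along the arm, towards the hinge
- powder_cup_1: bystander: cup with red screw lid, 62 mm across, 73 mm tall, origin under its centre
- powder_cup_2: bystander: cup with red screw lid, 62 mm across, 73 mm tall, origin under its centre
- seed_cup_12: bystander: cup of dark seeds with red lid, 62 mm across, 73 mm tall, origin under its centre
- trough: bystander: white plastic trough standing upside down, 77 x 51 x 56 mm, origin under its centre
- microplate: bystander: clear plate 86 x 128 x 15 mm, origin under its centre
Things that resemble listed ones, but are neither listed nor needed, are in the scene too. There is more than one size of the stopper; the one meant has the size given above. Several things have the shape of the mat; the one meant has the colours described above.

How it is judged:
By the outcome, as a careful person would: the job done as asked, in the order asked, and still so for the second after the job is handed in, while the arm keeps its last pose, push and grip.
It also fails if it takes over 48 s, if anything falls off the work surface, if the arm or the gripper's body presses on something with over 40 N, if the wrist force passes 120 N, or if a joint passes its speed limit or range.

## Working session

There is one attempt and no reset: what is moved stays moved. The work goes in short steps, Python scripts to look and compute and a tool call to move; the robot and the scene stay as the last step left them, time stands still between calls to the robot, and variables do not carry over. Pictures are saved under pics/ and viewed, and the job is handed in when it is done.

Besides the shell and the picture viewer there is one more tool, called after "Emit:" as name(argument=value, ...) on one line, values as JSON. servo_tool: Moves the arm, as the interface text tells. Its arguments: {"type":"object","properties":{"moves":{"type":"array","items":{"type":"array","items":{"type":"array","items":{"type":"number"}}}},"force":{"type":"number"}},"required":["moves"]}

```bash
ls; mkdir -p pics
python3 - <<'E'
from workcell import bot, imaging
import cv2
print(bot.get_obs(), bot.pinch_z)
for n in("scene","top"):
    cv2.imwrite(f"pics/{n}0.png",imaging.camera(n)); print(n,imaging.calibration(n))
E
```

```text
pics
{'time': 0.0, 'q': array([7.20202067e+01, 5.01307843e+00, 1.00346581e+01, 9.51015378e+01,
       4.72626747e-04, 9.00002753e+01]), 'qd': array([-0.04158029, -0.01898051, -0.03411705,  0.02841213,  0.0635751 ,
       -0.0602889 ]), 'joint_efforts': array([ 2.28098128e-03, -5.20383632e+01,  4.64805794e+01,  1.61315646e-02,
        1.27557751e-04,  1.67507693e-05]), 'ee_pos': array([0.16969836, 0.52291289, 0.23056594]), 'tcp_rot': array([-1.79920042e+02, -4.72242045e-04,  1.62019931e+02]), 'wrist_force': array([ 0.1868341 , -0.77062037,  0.4945614 ]), 'torque': array([ 0.00942802, -0.03042919, -0.02720159]), 'opening': 0.08520021010756279} 0.0187
scene {'fx': 448.41724536876166, 'fy': 448.41724536876166, 'cx': 319.5805255714663, 'cy': 208.4088318047248, 'D': array([0.0231806, 0.       , 0.       , 0.       , 0.       ]), 'camera_from_world': array([[-0.81470565, -0.5795984 ,  0.0178996 ,  0.41890214],
       [-0.41929657,  0.56749519, -0.70861809,  0.2136134 ],
       [ 0.40055597, -0.5848204 , -0.70536516,  1.59141802],
       [ 0.        ,  0.        ,  0.        ,  1.        ]])}
top {'fx': 369.5662476274658, 'fy': 369.5662476274658, 'cx': 318.2638657919363, 'cy': 194.56504762039853, 'D': array([-0.05437123,  0.        ,  0.        ,  0.        ,  0.        ]), 'camera_from_world': array([[ 0.01531613, -0.99984351,  0.00885263,  0.03177807],
       [-0.98831924, -0.01648101, -0.15150396,  0.4828704 ],
       [ 0.15162615, -0.00642877, -0.98841701,  1.40352292],
       [ 0.        ,  0.        ,  0.        ,  1.        ]])}
```

View pics/scene0.png

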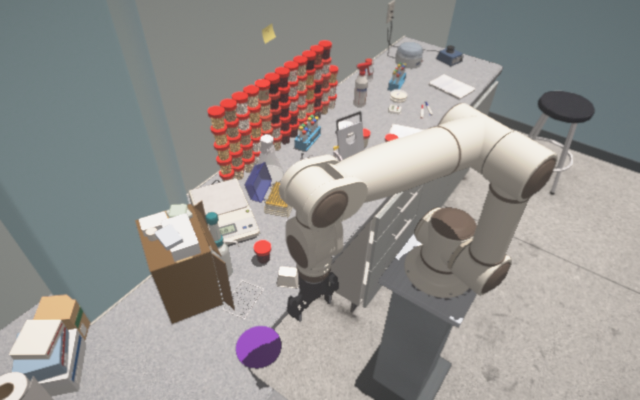

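View pics/top0.png

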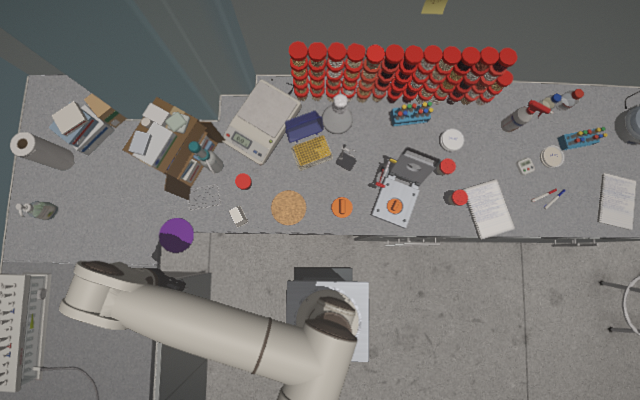

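The top view shows the mould near (400,195) with its stopper at (395,206), the cork mat at (289,207), and a lookalike stopper at (341,207). I'll zoom in and measure.

```bash
cat > h.py <<'E'
import numpy as np, cv2
from workcell import bot, imaging
def cal(n):
    c=imaging.calibration(n); K=np.array([[c["fx"],0,c["cx"]],[0,c["fy"],c["cy"]],[0,0,1]]); return K,np.array(c["D"]),np.array(c["camera_from_world"])
def ray(n,uv):
    K,D,T=cal(n); p=cv2.undistortPoints(np.array(uv,float).reshape(-1,1,2),K,D).reshape(-1,2)
    d=np.c_[p,np.ones(len(p))]@T[:3,:3]; o=-T[:3,:3].T@T[:3,3]; return o,d
def onz(n,uv,z):
    o,d=ray(n,uv); return o+d*((z-o[2])/d[:,2])[:,None]
def onplane(n,uv,p,nrm):
    o,d=ray(n,uv); return o+d*(((p-o)@nrm)/(d@nrm))[:,None]
def proj(n,P):
    K,D,T=cal(n); return cv2.projectPoints(np.array(P,float).reshape(-1,1,3),cv2.Rodrigues(T[:3,:3])[0],T[:3,3],K,D)[0].reshape(-1,2)
def crop(img,x,y,w,h,s,name):
    cv2.imwrite(name,cv2.resize(img[y:y+h,x:x+w],None,fx=s,fy=s,interpolation=cv2.INTER_CUBIC))
E
python3 - <<'E'
from h import *
a=cv2.imread("pics/top0.png"); crop(a,360,140,110,90,7,"pics/c1.png"); crop(a,220,160,150,100,5,"pics/c2.png")
b=cv2.imread("pics/scene0.png"); crop(b,300,90,130,100,6,"pics/c3.png")
E
```

```text
(no output)
```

View pics/c1.png

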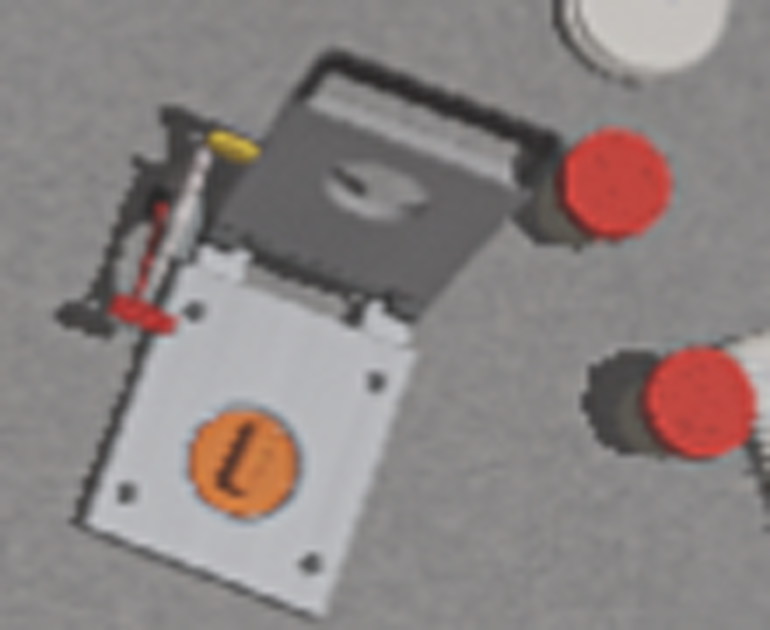

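View pics/c2.png

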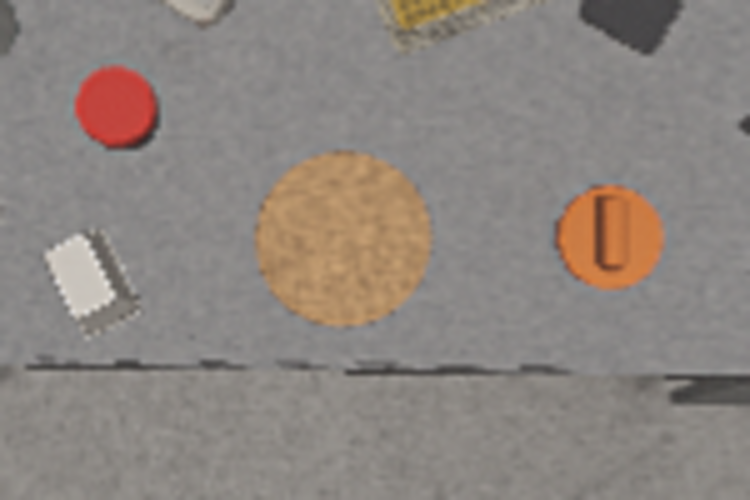

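View pics/c3.png

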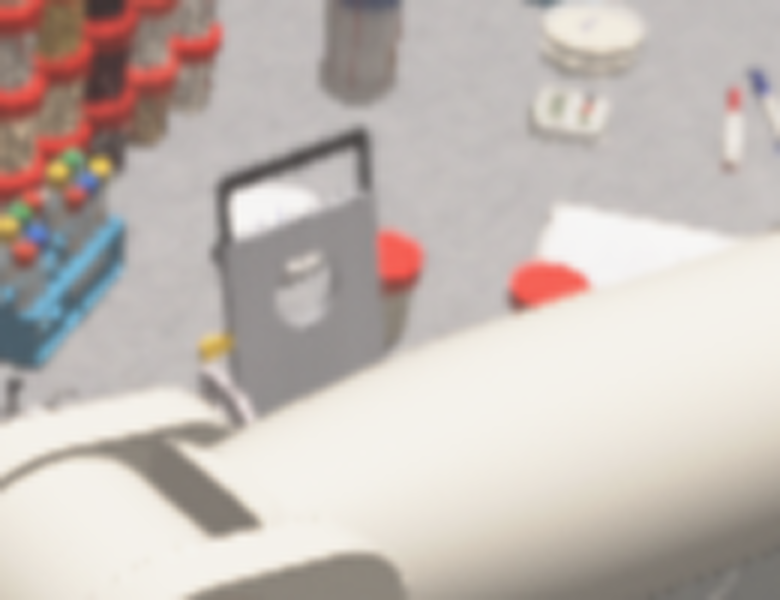

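Run:
```python
from h import *
a=cv2.imread("pics/top0.png"); hsv=cv2.cvtColor(a,cv2.COLOR_BGR2HSV)
# mould top: bright, low-sat
m=((hsv[...,2]>165)&(hsv[...,1]<40)).astype(np.uint8)
roi=np.zeros_like(m); roi[172:232,366:425]=1; m&=roi
org=((hsv[...,0]<18)&(hsv[...,0]>5)&(hsv[...,1]>130)&(hsv[...,2]>90)).astype(np.uint8)
m2=m|(org&roi)
m2=cv2.morphologyEx(m2,cv2.MORPH_OPEN,np.ones((3,3)))
cs=max(cv2.findContours(m2,0,1)[0],key=cv2.contourArea)[:,0].astype(float)
P=onz("top",cs,0.03)
# Front corners
fl=np.array([85,520])/7+[360,140]; fr=np.array([322,615])/7+[360,140]
W=onz("top",[fl,fr],.03); print("corners",W, np.linalg.norm(W[0]-W[1]))
for e in (W[1]-W[0],): print("front edge yaw",np.degrees(np.arctan2(e[1],e[0]))+90)
r=cv2.minAreaRect((P[:,:2]*1000).astype(np.float32)); print(r, cv2.boxPoints(r))
# circles
n,l,s,c=cv2.connectedComponentsWithStats(org)
for i in range(1,n):
    if s[i,4]>60:
        (xy,w)=cv2.minEnclosingCircle(np.argwhere(l==i)[:,::-1].astype(np.float32)) ; print("orange",s[i],c[i],onz("top",[c[i]],.028)[0],onz("top",[xy],.028)[0],w)
ck=((hsv[...,0]<22)&(hsv[...,0]>8)&(hsv[...,1]>70)&(hsv[...,2]>90)).astype(np.uint8); ck[:,:265]=0;ck[:,315:]=0;ck[:185]=0;ck[235:]=0
q=np.argwhere(ck)[:,::-1]; print("mat",q.mean(0),q.min(0),q.max(0),onz("top",[q.mean(0)],.006))
print("hsv edges", [tuple(hsv[y,395]) for y in range(212,230)])
```

```text
corners [[ 0.40914869 -0.17149373  0.03      ]
 [ 0.35821813 -0.30323856  0.03      ]] 0.1412466693937261
front edge yaw -21.13574997040577
((464.33941650390625, -267.11077880859375), (138.8085479736328, 171.06793212890625), 69.2787857055664) [[ 359.78168 -301.76178]
 [ 519.78375 -362.28925]
 [ 568.89716 -232.45978]
 [ 408.89508 -171.93231]]
orange [332 197  20  21 325] [341.51384615 207.07076923] [ 0.43575853 -0.05206771  0.028     ] [ 0.435689   -0.05201402  0.028     ] 10.199237823486328
orange [387 199  15  15 167] [394.16167665 205.74251497] [ 0.44427741 -0.25864384  0.028     ] [ 0.44436804 -0.25863285  0.028     ] 7.3622565269470215
mat [288.08012487 207.33506764] [271 190] [305 224] [[0.43387328 0.15798852 0.006     ]]
hsv edges [(np.uint8(12), np.uint8(169), np.uint8(207)), (np.uint8(11), np.uint8(112), np.uint8(180)), (np.uint8(114), np.uint8(9), np.uint8(148)), (np.uint8(107), np.uint8(9), np.uint8(188)), (np.uint8(120), np.uint8(5), np.uint8(187)), (np.uint8(110), np.uint8(4), np.uint8(185)), (np.uint8(105), np.uint8(6), np.uint8(185)), (np.uint8(113), np.uint8(5), np.uint8(186)), (np.uint8(120), np.uint8(5), np.uint8(188)), (np.uint8(120), np.uint8(4), np.uint8(189)), (np.uint8(120), np.uint8(5), np.uint8(193)), (np.uint8(108), np.uint8(7), np.uint8(180)), (np.uint8(130), np.uint8(7), np.uint8(108)), (np.uint8(10), np.uint8(6), np.uint8(131)), (np.uint8(10), np.uint8(6), np.uint8(139)), (np.uint8(15), np.uint8(4), np.uint8(137)), (np.uint8(15), np.uint8(4), np.uint8(137)), (np.uint8(20), np.uint8(6), np.uint8(137))]
```

Run:
```python
from h import *
a=cv2.imread("pics/top0.png")
c=a[195:218,383:407]; c=cv2.normalize(c,None,0,255,cv2.NORM_MINMAX); cv2.imwrite("pics/rib.png",cv2.resize(c,None,fx=24,fy=24,interpolation=cv2.INTER_CUBIC))
o,_=ray("top",[[0,0]]);print(o); print(ray("scene",[[0,0]])[0])
# marker & index
yaw=np.radians(-20.9); xh=np.array([np.cos(yaw),np.sin(yaw),0]);yh=np.array([-xh[1],xh[0],0]);zh=np.array([0,0,1.])
M=np.array([.4585,-.2660,0]); H=M+.105*xh+.036*zh
print("hinge",H)
def cyl(n,uv,R):
    o,d=ray(n,[uv]);d=d[0];P=np.array([xh,zh]);a=P@(o-H);b=P@d
    t=np.roots([b@b,2*a@b,a@a-R*R]); 
    for x in t:
        if np.isreal(x): p=o+x.real*d-H; print(uv,"angle",np.arctan2(p@zh,-p@xh),"y",p@yh)
hs=cv2.cvtColor(a,cv2.COLOR_BGR2HSV)
red=((hs[...,0]<8)|(hs[...,0]>172))&(hs[...,1]>120)&(hs[...,2]>120)
sub=np.zeros_like(red); sub[180:192,374:388]=1
q=np.argwhere(red&sub)[:,::-1].mean(0); print(q)
cyl("top",q,.101); cyl("top",np.array([143,314])/7+[360,140],.101)
cyl("top",np.array([232,147])/7+[360,140],.086)
hd=H+.2*(-np.cos(1.8)*xh+np.sin(1.8)*zh)
print("handle",hd,proj("top",[hd,hd+.055*yh,hd-.055*yh]),proj("scene",[hd,hd+.055*yh,hd-.055*yh]), proj("top",[M+.03*zh-.08*xh+.07*yh]))
```

```text
[0.26393261 0.04875421 1.46014138]
[-0.20660268  1.05226416  1.26640297]
hinge [ 0.55659147 -0.30345749  0.036     ]
[379.59259259 184.14814815]
[379.59259259 184.14814815] angle -1.1430984192597804 y 0.07673820168449902
[379.59259259 184.14814815] angle 0.6803647716972675 y 0.09190198588896552
[380.42857143 184.85714286] angle -1.124491816986513 y 0.07251546056003066
[380.42857143 184.85714286] angle 0.6636534512667076 y 0.08790793693526446
[393.14285714 161.        ] angle -2.387013974834417 y 0.0614260035177055
[393.14285714 161.        ] angle 1.783390544618281 y 0.07716006441866644
handle [ 0.59904211 -0.31966781  0.23076953] [[423.38538966 154.30715031]
 [408.48002922 148.49087428]
 [438.29816715 160.14356312]] [[348.67663167 115.87218702]
 [337.82034036 119.89001052]
 [359.28049908 111.94536034]] [[372.29013586 214.39372678]]
```

View pics/rib.png

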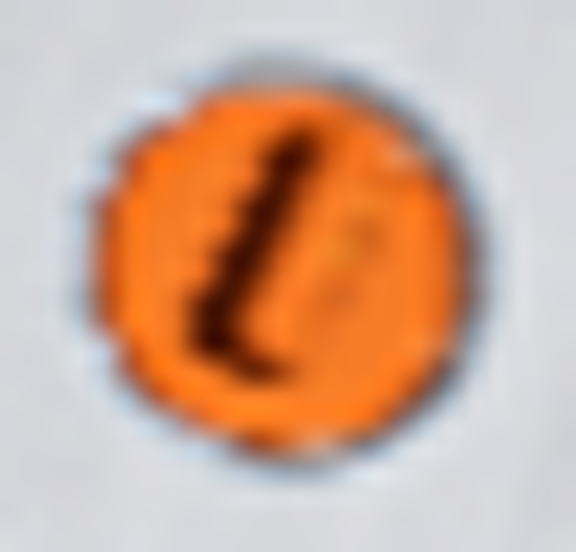

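Estimates so far: the mould's yaw is about -20.9° and its cavity is at (0.444,-0.260). The rib's yaw is about -25°, the mat is at (0.434,0.158), and the marker is at about 0.67 rad. Next I'll move towards the mould.

Emit:
servo_tool(moves=[[[0, 0, 0, -2.2, -2.9, 0, 3.5], [0, 0, 0, -2.2, -2.9, 0, 3.5], [0, 0, 0, -2.2, -2.9, 0, 3.5], [0, 0, 0, -2.2, -2.9, 0, 3.5], [0, 0, 0, -2.2, -2.9, 0, 3.5], [0, 0, 0, -2.2, -2.9, 0, 3.5]]], force=40)

```text
time: 0.6
ee_pos: [0.241, 0.3134, 0.2246]
tcp_rot: [-179.4, -0.1, 162.5]
wrist_force: [1.7, -0.7, 0.9]
opening: 0.0349
```

```bash
cat >> h.py <<'E'
from scipy.spatial.transform import Rotation as Ro
def goal(p,yaw=None,R=None):
    s=bot.get_obs(); c=Ro.from_euler('xyz',s['tcp_rot'],degrees=True)
    d=c.inv().apply(np.array(p)-s['ee_pos'])*100
    G=R if R is not None else (Ro.from_euler('xyz',[180,0,yaw],degrees=True) if yaw is not None else c)
    w=(c.inv()*G).as_rotvec()
    print("t",s['time'],"pos",s['ee_pos'].round(4),"rot",s['tcp_rot'].round(1),"q",s['q'].round(0),"open",round(s['opening'],4),"F",s['wrist_force'].round(1))
    print("shift cm",d.round(2),"norm",np.linalg.norm(d).round(2),"turn rad",w.round(3))
E
python3 -c "
from h import *
goal([.444,-.26,.15],155)"
```

```text
t 0.6 pos [0.241  0.3134 0.2246] rot [-1.794e+02 -1.000e-01  1.625e+02] q [ 53. -16. -10.  96.  -0.  70.] open 0.0349 F [ 1.7 -0.7  0.9]
shift cm [-36.61 -48.5    7.89] norm 61.28 turn rad [-0.01  -0.001  0.131]
```

Emit:
servo_tool(moves=[[[0, 0, 0.01, -2.4, -3.2, 0, 3.5], [0, 0, 0.01, -2.4, -3.2, 0, 3.5], [0, 0, 0.01, -2.4, -3.2, 0, 3.5], [0, 0, 0.01, -2.4, -3.2, 0, 3.5], [0, 0, 0.01, -2.4, -3.2, 0, 3.5], [0, 0, 0.01, -2.4, -3.2, 0, 3.5], [0, 0, 0.01, -2.4, -3.2, 0, 3.5], [0, 0, 0.01, -2.4, -3.2, 0, 3.5], [0, 0, 0.01, -2.4, -3.2, 0, 3.5], [0, 0, 0.01, -2.4, -3.2, 0.2, 3.5], [0, 0, 0.01, -2.4, -3.2, 0.2, 3.5], [0, 0, 0.01, -2.4, -3.2, 0.5, 3.5]]])

```text
time: 1.6
ee_pos: [0.3731, -0.1684, 0.2188]
tcp_rot: [-179.5, 0.3, 155.6]
wrist_force: [1.5, 0.9, 0.1]
opening: 0.035
```

```bash
python3 -c "
from h import *
goal([.444,-.26,.15],155)"
```

```text
t 1.6 pos [ 0.3731 -0.1684  0.2188] rot [-179.5    0.3  155.6] q [-24. -15. -10.  95.  -0.   0.] open 0.035 F [1.5 0.9 0.1]
shift cm [-10.21  -5.35   6.97] norm 13.47 turn rad [-0.009  0.005  0.01 ]
```

Emit:
servo_tool(moves=[[[-0.002, 0.001, 0.002, -2.5, -1.3, 1.5, 3.5], [-0.002, 0.001, 0.002, -2.5, -1.3, 1.5, 3.5], [-0.002, 0.001, 0.002, -2.5, -1.3, 1.5, 3.5], [-0.002, 0.001, 0.002, -1.8, -1.0, 1.2, 3.5], [0, 0, 0, -0.5, -0.2, 0.6, 3.5], [0, 0, 0, 0, 0, 0, 3.5]]])

```text
time: 2.1
ee_pos: [0.4414, -0.269, 0.1503]
tcp_rot: [-180.0, -0.1, 154.4]
wrist_force: [-0.1, 0.8, 0.6]
opening: 0.0351
```

```bash
python3 -c "
from h import *
goal([.444,-.26,.06],155)
a=imaging.camera('top');b=imaging.camera('scene')
cv2.imwrite('pics/t1.png',a);cv2.imwrite('pics/s1.png',b)
crop(a,340,130,140,105,5,'pics/t1c.png');crop(b,260,80,130,100,6,'pics/s1c.png')
"
```

```text
t 2.1 pos [ 0.4414 -0.269   0.1503] rot [-1.800e+02 -1.000e-01  1.544e+02] q [-31.  -0.  -4.  86.  -0.  -6.] open 0.0351 F [-0.1  0.8  0.6]
shift cm [0.14 0.93 9.03] norm 9.08 turn rad [-0.001 -0.002 -0.01 ]
```

View pics/t1c.png

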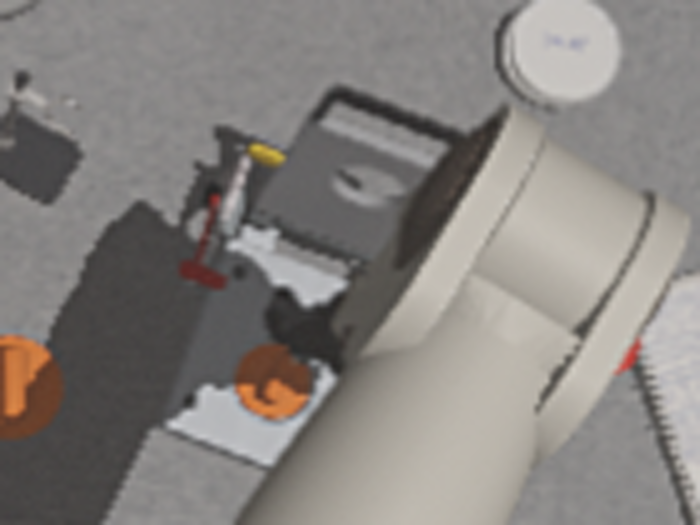

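View pics/s1c.png

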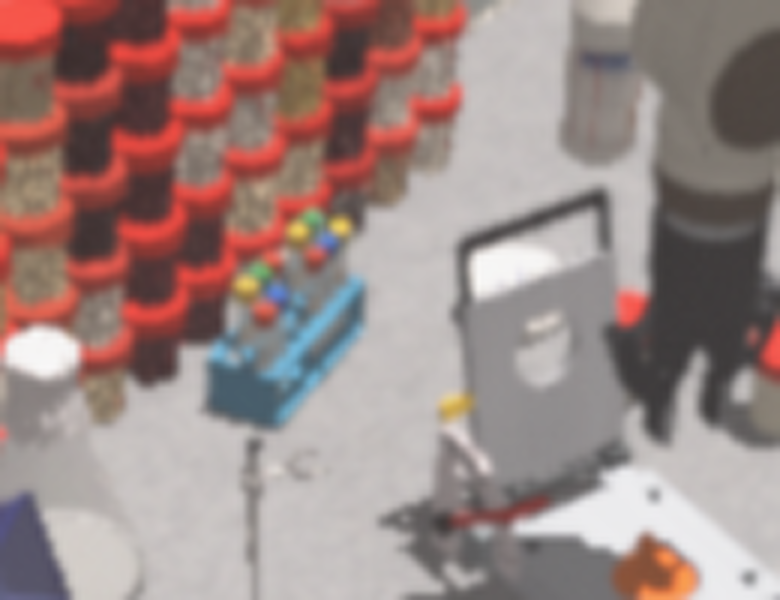

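```bash
python3 -c "
from h import *
b=cv2.imread('pics/s1.png')
crop(b,320,130,100,80,8,'pics/s1d.png')
"
```

```text
(no output)
```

View pics/s1d.png

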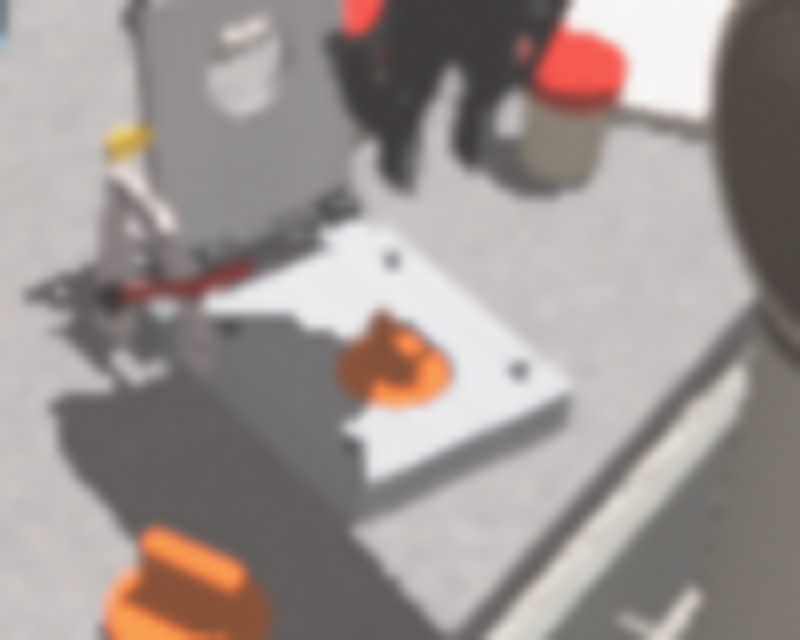

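```bash
python3 -c "
from h import *
for y in (-15,-25,-35):
    c=np.array([.4444,-.2603,.056]);d=.02*np.array([np.cos(np.radians(y)),np.sin(np.radians(y)),0])
    print(y,((proj('scene',[c+d,c-d])-[320,130])*8).round(0).tolist(),((proj('top',[c+d,c-d])-[383,195])*24).round(0).tolist())
"
```

```text
-15 [[368.0, 303.0], [421.0, 341.0]] [[345.0, 117.0], [285.0, 355.0]]
-25 [[373.0, 300.0], [416.0, 344.0]] [[366.0, 125.0], [264.0, 348.0]]
-35 [[379.0, 299.0], [410.0, 345.0]] [[384.0, 136.0], [245.0, 337.0]]
```

Emit:
servo_tool(moves=[[[0, 0, -0.004, 0.05, 0.4, 1.5, 3.5], [0, 0, -0.003, 0.05, 0.3, 2.5, 3.5], [0, 0, -0.002, 0.05, 0.2, 2.5, 3.5], [0, 0, 0, 0, 0, 1, 3.5], [0, 0, 0, 0, 0, 0, 3.5]]])

```text
time: 2.62
ee_pos: [0.4444, -0.2558, 0.0821]
tcp_rot: [-179.9, 0.5, 155.2]
wrist_force: [0.1, 0.1, -0.8]
opening: 0.035
```

```bash
python3 -c "
from h import *
goal([.4444,-.2603,.031],155)"
```

```text
t 2.6167 pos [ 0.4444 -0.2558  0.0821] rot [-179.9    0.5  155.2] q [-30.  -1. -12.  78.  -0.  -5.] open 0.035 F [ 0.1  0.1 -0.8]
shift cm [-0.14 -0.4   5.11] norm 5.13 turn rad [-0.001  0.009  0.004]
```

Emit:
servo_tool(moves=[[[0, 0.005, 0, -0.1, -0.3, 0.5, 3.5], [0, 0, 0, 0, 0, 1.2, 3.5], [0, 0, 0, 0, 0, 1.2, 3.5], [0, 0, 0, 0, 0, 0.8, 3.5], [0, 0, 0, 0, 0, 0, 3.5]]])

```text
time: 3.03
ee_pos: [0.4458, -0.2596, 0.0474]
tcp_rot: [-179.9, 0.6, 155.3]
wrist_force: [-0.7, 0.2, -0.7]
opening: 0.035
```

```bash
python3 -c "
from h import *
goal([.4444,-.2603,.031],155)"
```

```text
t 3.0333 pos [ 0.4458 -0.2596  0.0474] rot [-179.9    0.6  155.3] q [-30.   0. -15.  74.  -0.  -5.] open 0.035 F [-0.7  0.2 -0.7]
shift cm [ 0.12 -0.12  1.64] norm 1.65 turn rad [-0.002  0.011  0.006]
```

Emit:
servo_tool(moves=[[[0, 0.005, 0, 0.1, -0.1, 0.8, 3.5], [0, 0.003, 0, 0, 0, 0.6, 3.5], [0, 0, 0, 0, 0, 0.3, 3.5], [0, 0, 0, 0, 0, 0, 3.5]]])

```text
time: 3.37
ee_pos: [0.4444, -0.2604, 0.0285]
tcp_rot: [-179.9, 0.1, 155.3]
wrist_force: [0.4, 0.4, 0.2]
opening: 0.035
```

```bash
python3 -c "
from h import *
goal([.4444,-.2603,.031],155)"
```

```text
t 3.3667 pos [ 0.4444 -0.2604  0.0285] rot [-1.799e+02  1.000e-01  1.553e+02] q [-30.   1. -16.  72.  -0.  -6.] open 0.035 F [0.4 0.4 0.2]
shift cm [ 0.    0.01 -0.25] norm 0.25 turn rad [-0.002  0.001  0.005]
```

Close on the rib, with a slight rise because the pads swing forward.

Emit:
servo_tool(moves=[[[0, 0, 0, 0, 0, -0.4, 2.5], [0, 0, 0, 0, 0, 0, 1.5], [0, 0, 0, 0, 0, 0, 0.8], [0, 0, 0, 0, 0, 0, 0.5], [0, 0, 0, 0, 0, 0, 0.5], [0, 0, 0, 0, 0, 0, 0.5]]], force=40)

```text
time: 3.87
ee_pos: [0.4449, -0.2608, 0.0339]
tcp_rot: [-179.9, 0.2, 155.3]
wrist_force: [-0.2, -0.1, -0.9]
opening: 0.0111
```

```bash
python3 -c "
from h import *
goal([.4444,-.2603,.14],155)"
```

```text
t 3.8667 pos [ 0.4449 -0.2608  0.0339] rot [-179.9    0.2  155.3] q [-30.   1. -16.  73.  -0.  -6.] open 0.0111 F [-0.2 -0.1 -0.9]
shift cm [  0.04  -0.   -10.61] norm 10.61 turn rad [-0.002  0.003  0.005]
```

Emit:
servo_tool(moves=[[[0, 0, 0, 0, 0, -0.5, 0.5], [0, 0, 0, 0, 0, -0.8, 0.5], [0, 0, 0, 0, 0, -1.2, 0.5], [0, 0, 0, 0, 0, -2, 0.5], [0, 0, 0, 0, 0, -2, 0.5], [0, 0, 0, 0, 0, -2, 0.5], [0, 0, 0, 0, 0, -1.2, 0.5], [0, 0, 0, 0, 0, -0.5, 0.5]]])

```text
time: 4.53
ee_pos: [0.4438, -0.2598, 0.1453]
tcp_rot: [-179.9, 0.1, 155.3]
wrist_force: [0.2, 0.6, -0.7]
opening: 0.0109
```

```bash
python3 -c "
from h import *
goal([.434,.158,.14],155)
b=imaging.camera('scene')
crop(b,320,100,100,80,8,'pics/s2.png')
"
```

```text
t 4.5333 pos [ 0.4438 -0.2598  0.1453] rot [-1.799e+02  1.000e-01  1.553e+02] q [-30.  -1.  -6.  85.  -0.  -6.] open 0.0109 F [ 0.2  0.6 -0.7]
shift cm [18.36 37.55  0.41] norm 41.8 turn rad [-0.002  0.002  0.005]
```

View pics/s2.png

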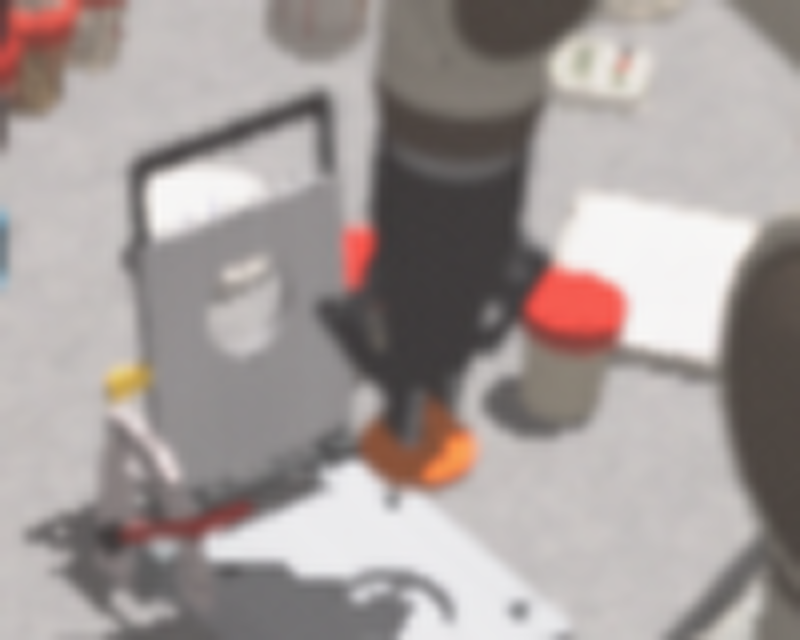

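The picture shows the stopper held at (420,450) in the crop, and the cavity empty. Next I'll carry it to the mat, at a height that clears the 60 mm objects along the way.

Emit:
servo_tool(moves=[[[0, 0, 0, 0.8, 1.6, 0, 0.5], [0, 0, 0, 1.3, 2.6, 0, 0.5], [0, 0, 0, 1.5, 3.0, 0, 0.5], [0, 0, 0, 1.5, 3.0, 0, 0.5], [0, 0, 0, 1.5, 3.0, 0, 0.5], [0, 0, 0, 1.5, 3.0, 0, 0.5], [0, 0, 0, 1.5, 3.0, 0, 0.5], [0, 0, 0, 1.5, 3.0, 0, 0.5], [0, 0, 0, 1.5, 3.0, 0, 0.5], [0, 0, 0, 1.5, 3.0, 0, 0.5], [0, 0, 0, 1.0, 2.0, 0, 0.5], [0, 0, 0, 0.6, 1.2, 0, 0.5]]])

```text
time: 5.58
ee_pos: [0.4303, 0.1026, 0.1419]
tcp_rot: [-179.8, 0.2, 154.8]
wrist_force: [0.6, -0.2, -0.6]
opening: 0.0111
```

```bash
python3 -c "
from h import *
goal([.434,.158,.10],155)
"
```

```text
t 5.5833 pos [0.4303 0.1026 0.1419] rot [-179.8    0.2  154.8] q [ 14. -11. -15.  86.  -0.  39.] open 0.0111 F [ 0.6 -0.2 -0.6]
shift cm [2.04 5.18 4.16] norm 6.95 turn rad [-0.004  0.003 -0.003]
```

Emit:
servo_tool(moves=[[[0, 0, 0, 0.5, 1.4, 0, 0.5], [0, 0, 0, 0.6, 1.6, 1, 0.5], [0, 0, 0, 0.4, 1.2, 1, 0.5], [0, 0, 0, 0.2, 0.5, 1.2, 0.5], [0, 0, 0, 0, 0, 1, 0.5], [0, 0, 0, 0, 0, 0, 0.5]]])

```text
time: 6.08
ee_pos: [0.4331, 0.1578, 0.0959]
tcp_rot: [-179.7, 0.1, 155.2]
wrist_force: [-0.2, -0.2, -1.2]
opening: 0.0111
```

```bash
python3 -c "
from h import *
goal([.434,.158,.024],155)
a=imaging.camera('top');b=imaging.camera('scene')
crop(a,240,160,100,75,8,'pics/t3.png');crop(b,250,150,130,100,6,'pics/s3.png')
cv2.imwrite('pics/s3f.png',b);cv2.imwrite('pics/t3f.png',a)
"
```

```text
t 6.0833 pos [0.4331 0.1578 0.0959] rot [-1.797e+02  1.000e-01  1.552e+02] q [ 20.  -8. -17.  80.  -0.  45.] open 0.0111 F [-0.2 -0.2 -1.2]
shift cm [-0.06  0.09  7.19] norm 7.19 turn rad [-0.005  0.002  0.003]
```

View pics/s3f.png

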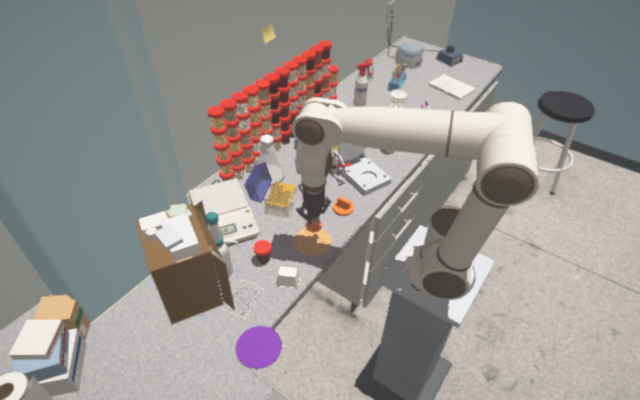

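View pics/t3.png

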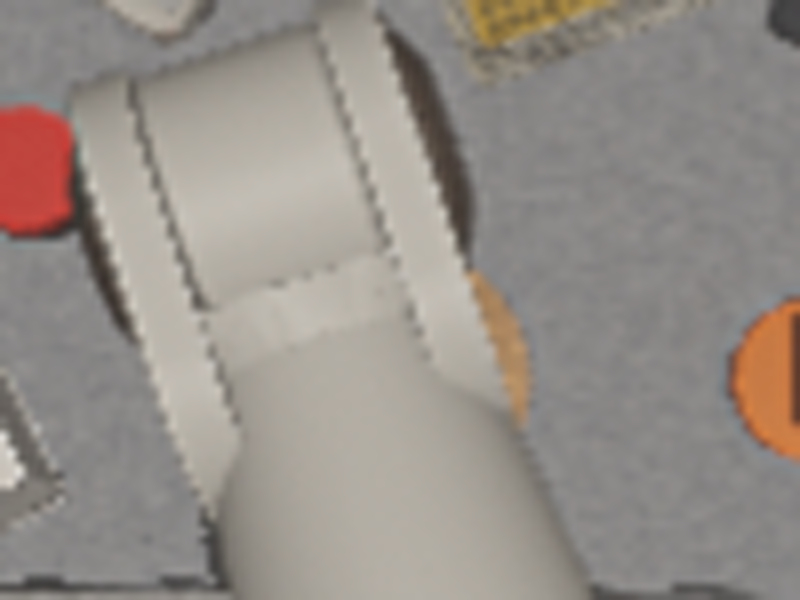

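Emit:
servo_tool(moves=[[[0, 0, 0, 0, 0, 1.2, 0.5], [0, 0, 0, 0, 0, 1.6, 0.5], [0, 0, 0, 0, 0, 1.6, 0.5], [0, 0, 0, 0, 0, 1.2, 0.5], [0, 0, 0, 0, 0, 0.6, 0.5], [0, 0, 0, 0, 0, 0.2, 0.5], [0, 0, 0, 0, 0, 0, 0.5]]])

```text
time: 6.77
ee_pos: [0.436, 0.1537, 0.0318]
tcp_rot: [-180.0, 0.4, 154.8]
wrist_force: [-0.3, 0.6, -1.0]
opening: 0.0113
```

```bash
python3 -c "
from h import *
goal([.434,.158,.022],155)"
```

```text
t 6.7667 pos [0.436  0.1537 0.0318] rot [-180.     0.4  154.8] q [ 20.  -6. -23.  73.  -0.  45.] open 0.0113 F [-0.3  0.6 -1. ]
shift cm [0.37 0.31 0.97] norm 1.08 turn rad [-0.     0.008 -0.004]
```

Emit:
servo_tool(moves=[[[0, 0.004, 0, 0.3, 0.3, 0.3, 0.5], [0, 0, 0, 0, 0, 0.3, 0.5], [0, 0, 0, 0, 0, 0.2, 0.5], [0, 0, 0, 0, 0, 0, 0.5]]])

```text
time: 7.1
ee_pos: [0.4357, 0.1581, 0.025]
tcp_rot: [179.9, 0.3, 154.7]
wrist_force: [-0.2, 0.7, -0.0]
opening: 0.011
```

```bash
python3 -c "
from h import *
goal([.434,.158,.022],155)"
```

```text
t 7.1 pos [0.4357 0.1581 0.025 ] rot [179.9   0.3 154.7] q [ 20.  -6. -24.  72.  -0.  45.] open 0.011 F [-0.2  0.7 -0. ]
shift cm [ 0.15 -0.08  0.3 ] norm 0.34 turn rad [ 0.002  0.005 -0.005]
```

Emit:
servo_tool(moves=[[[0, 0, 0, 0.1, 0, 0.3, 0.5], [0, 0, 0, 0, 0, 0.1, 0.5], [0, 0, 0, 0, 0, 0, 0.5]]])

```text
time: 7.35
ee_pos: [0.4351, 0.1588, 0.0212]
tcp_rot: [179.8, 0.4, 154.8]
wrist_force: [0.1, 0.8, -0.9]
opening: 0.0114
```

```bash
python3 -c "
from h import *
goal([.434,.158,.022],155)"
```

```text
t 7.35 pos [0.4351 0.1588 0.0212] rot [179.8   0.4 154.8] q [ 20.  -6. -24.  71.  -0.  45.] open 0.0114 F [ 0.1  0.8 -0.9]
shift cm [ 0.06 -0.12 -0.08] norm 0.16 turn rad [ 0.003  0.006 -0.004]
```

Emit:
servo_tool(moves=[[[0, 0, 0, 0, 0, 0.15, 0.5], [0, 0, 0, 0, 0, 0, 0.5]]])

```text
time: 7.52
ee_pos: [0.4355, 0.159, 0.0211]
tcp_rot: [179.8, 0.4, 154.8]
wrist_force: [0.4, -0.2, -0.8]
opening: 0.0111
```

Emit:
servo_tool(moves=[[[0, 0, 0, 0, 0, 0.25, 0.5], [0, 0, 0, 0, 0, 0, 0.5]]])

```text
time: 7.68
ee_pos: [0.4364, 0.1593, 0.0213]
tcp_rot: [179.7, 0.5, 154.8]
wrist_force: [0.4, 0.0, -1.8]
opening: 0.011
```

Emit:
servo_tool(moves=[[[0, 0, 0, 0, 0, 0, 1.6], [0, 0, 0, 0, 0, 0, 2.4], [0, 0, 0, 0, 0, 0, 3.5], [0, 0, 0, 0, 0, -0.6, 3.5], [0, 0, 0, 0, 0, -1.5, 3.5], [0, 0, 0, 0, 0, -3, 3.5], [0, 0, 0, 0, 0, -4, 3.5], [0, 0, 0, 0, 0, -4, 3.5], [0, 0, 0, 0, 0, -4, 3.5]]])

```text
time: 8.43
ee_pos: [0.4297, 0.1573, 0.1897]
tcp_rot: [-179.6, -0.2, 154.8]
wrist_force: [1.5, 0.2, -0.4]
opening: 0.0344
```

```bash
python3 -c "
from h import *
goal([.434,-.158,.25],155)
a=imaging.camera('scene')
crop(a,270,200,100,75,8,'pics/s4.png')
"
```

```text
t 8.4333 pos [0.4297 0.1573 0.1897] rot [-179.6   -0.2  154.8] q [20. -8. -7. 91. -0. 45.] open 0.0344 F [ 1.5  0.2 -0.4]
shift cm [-13.81 -28.38  -5.88] norm 32.1 turn rad [-0.006 -0.003 -0.004]
```

View pics/s4.png

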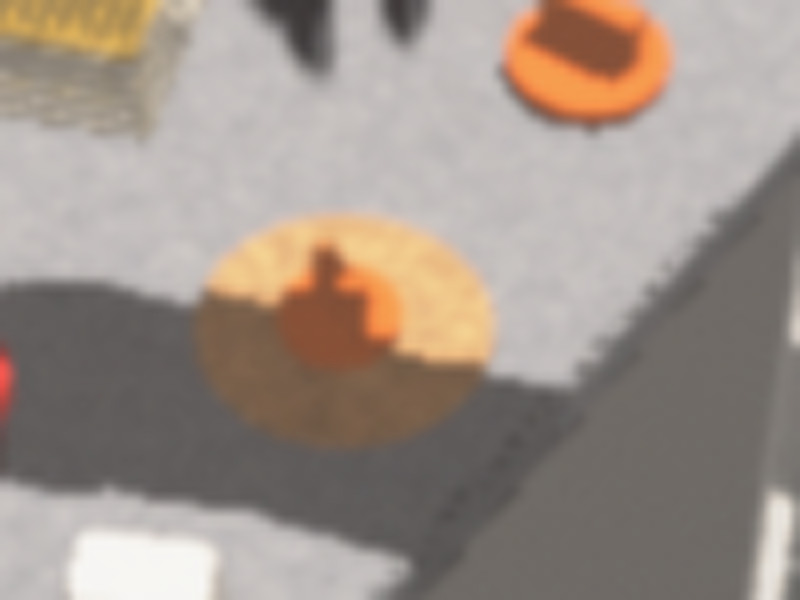

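```bash
python3 -c "
from h import *
a=imaging.camera('top');b=imaging.camera('scene')
cv2.imwrite('pics/s5f.png',b);cv2.imwrite('pics/t5f.png',a)
crop(b,320,105,80,90,8,'pics/s5.png');crop(a,365,145,80,60,10,'pics/t5.png')
"
```

```text
(no output)
```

View pics/s5.png

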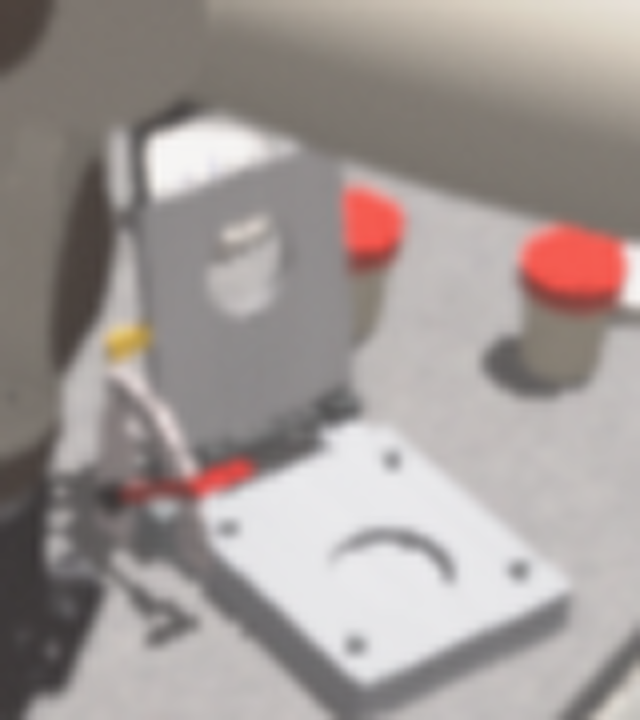

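View pics/t5.png

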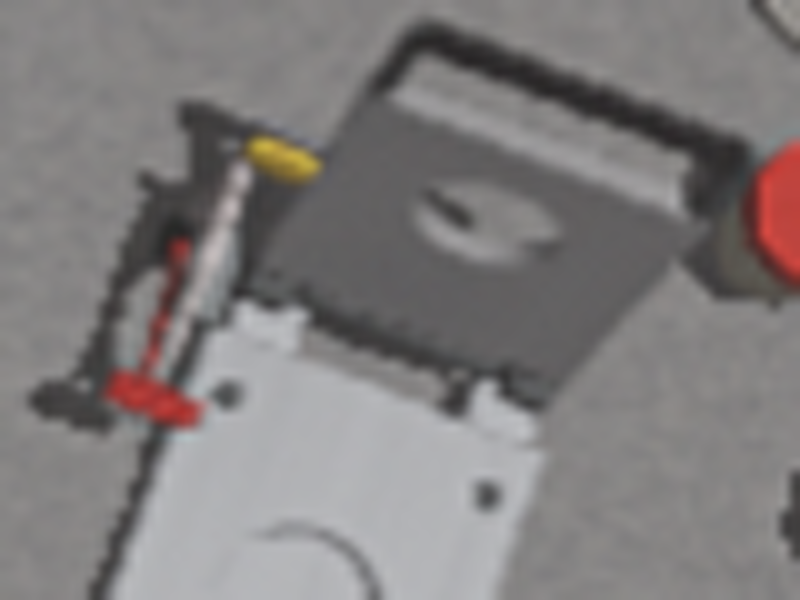

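```bash
cat >> h.py <<'E'
yaw=np.radians(-20.9); xh=np.array([np.cos(yaw),np.sin(yaw),0]);yh=np.array([-xh[1],xh[0],0]);zh=np.array([0,0,1.])
M=np.array([.4585,-.2660,0]); H=M+.105*xh+.036*zh
def tri(ut,us):
    o1,d1=ray("top",[ut]);o2,d2=ray("scene",[us]);d1=d1[0];d2=d2[0]
    t=np.linalg.lstsq(np.c_[d1,-d2],o2-o1,rcond=None)[0]; p=o1+t[0]*d1;q=o2+t[1]*d2
    return (p+q)/2,np.linalg.norm(p-q)
def loc(p): p=p-H; return p@xh,p@yh,p@zh,"ang",np.arctan2(p@zh,-p@xh),"r",np.hypot(p@xh,p@zh)
def mask_centroid(img,kind,box):
    h=cv2.cvtColor(img,cv2.COLOR_BGR2HSV); x,y,w,hh=box
    if kind=="red": m=((h[...,0]<8)|(h[...,0]>172))&(h[...,1]>130)&(h[...,2]>140)
    else: m=(h[...,0]>18)&(h[...,0]<35)&(h[...,1]>110)
    z=np.zeros_like(m); z[y:y+hh,x:x+w]=1; q=np.argwhere(m&z)[:,::-1]; return q.mean(0),len(q)
def circ(n,uv,R):
    o,d=ray(n,[uv]);d=d[0];P=np.array([xh,zh]);a=P@(o-H);b=P@d
    t=np.roots([b@b,2*a@b,a@a-R*R]).real; p=o+t.min()*d; return loc(p)
E
python3 - <<'E'
from h import *
a=cv2.imread("pics/t5f.png");b=cv2.imread("pics/s5f.png")
rt,n1=mask_centroid(a,"red",(374,181,14,8)); rs,n2=mask_centroid(b,"red",(343,161,12,8)); print(rt,n1,rs,n2)
for u,v in((rt,rs),((380.3,184.9),(348,164.75))):
    p,e=tri(u,v); print(p,e,loc(p)); print(circ("top",u,.101)); print(circ("scene",v,.101))
yt,_=mask_centroid(a,"y",(386,156,14,10)); ys,_=mask_centroid(b,"y",(330,144,10,8)); print(yt,ys); p,e=tri(yt,ys);print(p,e,loc(p),circ("top",yt,.086),circ("scene",ys,.086))
# screws/corner check in both views
c=[M-.08*xh+.07*yh+.03*zh,M-.08*xh-.07*yh+.03*zh]
print("corners scene",((proj("scene",c)-[320,105])*8).round(0),proj("top",c))
hd=H+.2*(-np.cos(1.8)*xh+np.sin(1.8)*zh); print(hd); goal(hd+[0,0,.08],69.1)
E
```

```text
[379.70833333 184.375     ] 24 [347.         164.13333333] 15
[ 0.51438918 -0.19000176  0.10099796] 0.0011269394480534465 (np.float64(-0.07989953926902137), np.float64(0.09093568615283258), np.float64(0.06499795895977947), 'ang', np.float64(0.6829162313552608), 'r', np.float64(0.1029984031154807))
(np.float64(-0.07901346026444193), np.float64(0.09113566848713191), np.float64(0.06291162926708041), 'ang', np.float64(0.6724281849991282), 'r', np.float64(0.10099999999999561))
(np.float64(-0.07870368664907912), np.float64(0.08924736970617796), np.float64(0.0632987338565614), 'ang', np.float64(0.677337021098754), 'r', np.float64(0.10100000000000113))
[ 0.51239221 -0.1933327   0.09675194] 0.0029106541295885755 (np.float64(-0.08057684009004931), np.float64(0.08711152018716053), np.float64(0.06075194269134857), 'ang', np.float64(0.6460325018800899), 'r', np.float64(0.10091296100932863))
(np.float64(-0.07981940046301556), np.float64(0.08826824984848337), np.float64(0.06188588942339538), 'ang', np.float64(0.6595123994410385), 'r', np.float64(0.10099999999999984))
(np.float64(-0.0811276918235327
[... 407 characters left out ...]
86)) (np.float64(0.019567795855845428), np.float64(0.07897485119777986), np.float64(0.083744261686062), 'ang', np.float64(1.8003393018916722), 'r', np.float64(0.0859999999999981)) (np.float64(0.017419032669360866), np.float64(0.08096463812504424), np.float64(0.08421744059791994), 'ang', np.float64(1.7747543507653483), 'r', np.float64(0.08600000000000253))
corners scene [[361. 677.]
 [571. 581.]] [[372.29013586 214.39372678]
 [405.89937946 227.7078842 ]]
[ 0.59904211 -0.31966781  0.23076953]
t 8.5833 pos [0.4318 0.1581 0.1917] rot [-1.799e+02  1.000e-01  1.548e+02] q [20. -8. -7. 91. -0. 45.] open 0.0354 F [-0.3  0.2 -0.7]
shift cm [-35.52 -36.11 -11.77] norm 52.0 turn rad [0.    0.003 1.495]
```

```bash
python3 -c "
import numpy as np
y=154.8;p=np.array([.4318,.1581,.1917]);q=np.array([.599,-.3197,.305]);N=16
for i in range(N):
    dw=(q-p)/N*100; 
    c,s=np.cos(np.radians(y)),np.sin(np.radians(y))
    print([round(c*dw[0]+s*dw[1],1),round(s*dw[0]-c*dw[1],1)], end=' ')
    y-=85.7/N
"
```

```text
[np.float64(-2.2), np.float64(-2.3)] [np.float64(-2.4), np.float64(-2.0)] [np.float64(-2.6), np.float64(-1.8)] [np.float64(-2.8), np.float64(-1.6)] [np.float64(-2.9), np.float64(-1.3)] [np.float64(-3.0), np.float64(-1.0)] [np.float64(-3.1), np.float64(-0.7)] [np.float64(-3.1), np.float64(-0.4)] [np.float64(-3.2), np.float64(-0.1)] [np.float64(-3.2), np.float64(0.1)] [np.float64(-3.1), np.float64(0.4)] [np.float64(-3.1), np.float64(0.7)] [np.float64(-3.0), np.float64(1.0)] [np.float64(-2.9), np.float64(1.3)] [np.float64(-2.8), np.float64(1.6)] [np.float64(-2.6), np.float64(1.8)]
```

Emit:
servo_tool(moves=[[[0, 0, 0.093, -2.2, -2.3, -1.5, 5], [0, 0, 0.093, -2.4, -2.0, -1.5, 5], [0, 0, 0.093, -2.6, -1.8, -1.5, 5], [0, 0, 0.093, -2.8, -1.6, -1.5, 5], [0, 0, 0.093, -2.9, -1.3, -1.5, 5], [0, 0, 0.093, -3.0, -1.0, -1.5, 5], [0, 0, 0.093, -3.1, -0.7, -1.5, 5], [0, 0, 0.093, -3.1, -0.4, -1, 5], [0, 0, 0.093, -3.2, -0.1, 0, 5], [0, 0, 0.093, -3.2, 0.1, 0, 5], [0, 0, 0.093, -2.6, 0.3, 0, 5], [0, 0, 0.09, -1.5, 0.3, 0, 5]]])

```text
time: 9.58
ee_pos: [0.5462, -0.1954, 0.3002]
tcp_rot: [-179.1, 0.1, 88.6]
wrist_force: [-0.1, 0.5, -0.3]
opening: 0.0499
```

```bash
python3 -c "
from h import *
goal([.599,-.3197,.29],69.1)"
```

```text
t 9.5833 pos [ 0.5462 -0.1954  0.3002] rot [-1.791e+02  1.000e-01  8.860e+01] q [-20.  13.  26. 105.  -0.  72.] open 0.0499 F [-0.1  0.5 -0.3]
shift cm [-12.29   5.6    0.95] norm 13.54 turn rad [-0.015  0.004  0.34 ]
```

Emit:
servo_tool(moves=[[[-0.005, 0, 0.06, -2.3, 1.1, 0, 5], [-0.005, 0, 0.08, -2.3, 1.3, 0, 5], [-0.004, 0, 0.08, -2.3, 1.5, 0, 5], [0, 0, 0.07, -2.0, 1.5, 0, 5], [0, 0, 0.04, -1.3, 1.2, 0, 5], [0, 0, 0.01, -0.5, 0.5, 0, 5], [0, 0, 0, 0, 0, 0, 5]]])

```text
time: 10.17
ee_pos: [0.5983, -0.3243, 0.2876]
tcp_rot: [-179.1, 0.1, 67.5]
wrist_force: [-0.7, 0.1, -1.4]
opening: 0.05
```

```bash
python3 -c "
from h import *
goal([.599,-.3197,.25],69.1)
a=imaging.camera('top');b=imaging.camera('scene')
cv2.imwrite('pics/s6f.png',b);cv2.imwrite('pics/t6f.png',a)
crop(b,290,80,100,90,7,'pics/s6.png');crop(a,365,125,100,80,7,'pics/t6.png')
"
```

```text
t 10.1667 pos [ 0.5983 -0.3243  0.2876] rot [-1.791e+02  1.000e-01  6.750e+01] q [-28.  29.  46. 108.  -0.  84.] open 0.05 F [-0.7  0.1 -1.4]
shift cm [ 0.46 -0.05  3.76] norm 3.79 turn rad [-0.016  0.002 -0.029]
```

View pics/s6.png

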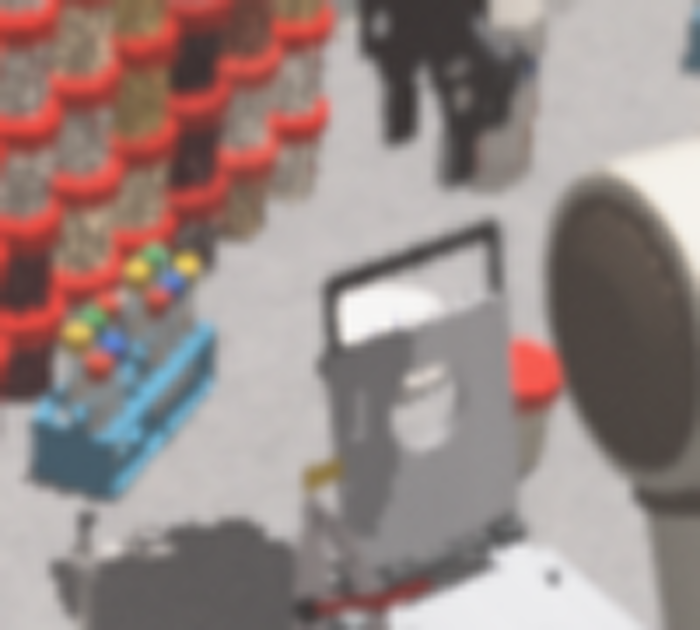

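View pics/t6.png

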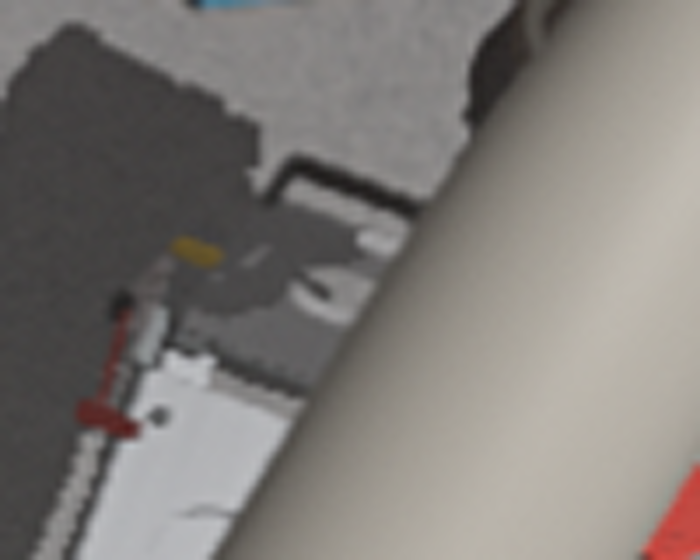

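Emit:
servo_tool(moves=[[[-0.007, 0, -0.012, 0.3, 0, 0.8, 5], [-0.004, 0, -0.01, 0.1, 0, 1.3, 5], [-0.002, 0, 0, 0, 0, 1.3, 5], [0, 0, 0, 0, 0, 1.2, 5], [0, 0, 0, 0, 0, 0.5, 5], [0, 0, 0, 0, 0, 0, 5]]])

```text
time: 10.77
ee_pos: [0.598, -0.3131, 0.2363]
tcp_rot: [-179.9, 0.1, 69.4]
wrist_force: [-0.0, 1.3, 0.7]
opening: 0.0502
```

```bash
python3 -c "
from h import *
goal([.599,-.3197,.212],69.1)
print(proj('scene',[bot.get_obs()['ee_pos']]))
b=imaging.camera('scene')
crop(b,290,80,100,90,7,'pics/s7.png')
"
```

```text
t 10.7667 pos [ 0.598  -0.3131  0.2363] rot [-1.799e+02  1.000e-01  6.940e+01] q [-28.  24.  33. 100.  -0.  83.] open 0.0502 F [-0.   1.3  0.7]
shift cm [-0.57  0.33  2.43] norm 2.52 turn rad [-0.002  0.001  0.005]
[[348.12216049 115.51295495]]
```

View pics/s7.png

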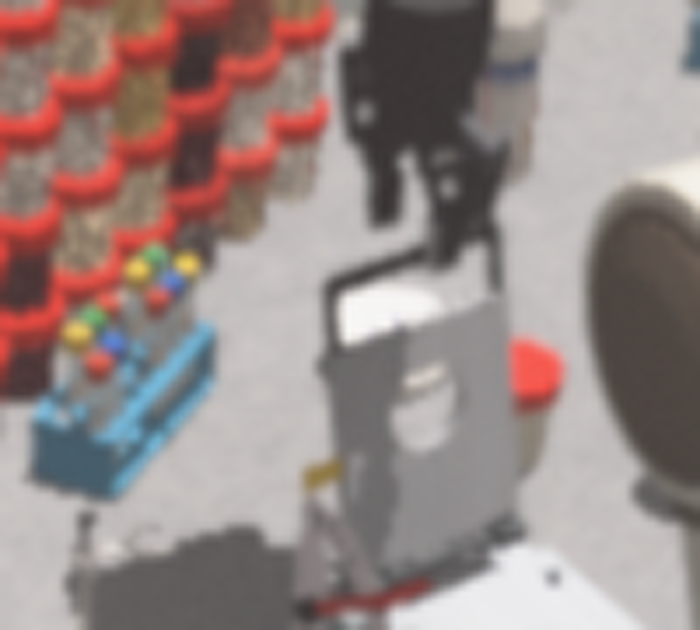

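The image shows one finger in front of the bar at (445,245) and the other behind it at (385,210), so the bar lies between them. I'll go down further.

Emit:
servo_tool(moves=[[[0, 0, 0, -0.3, 0.2, 0.8, 5], [0, 0, 0, -0.1, 0.1, 0.9, 5], [0, 0, 0, 0, 0, 0.6, 5], [0, 0, 0, 0, 0, 0, 5]]])

```text
time: 11.15
ee_pos: [0.6002, -0.318, 0.2145]
tcp_rot: [179.9, 0.1, 69.5]
wrist_force: [-0.2, -0.5, -0.6]
opening: 0.0496
```

```bash
python3 -c "
from h import *
goal([.599,-.3197,.212],69.1)
b=imaging.camera('scene')
crop(b,290,80,100,90,7,'pics/s8.png')
"
```

```text
t 11.15 pos [ 0.6002 -0.318   0.2145] rot [1.799e+02 1.000e-01 6.950e+01] q [-28.  24.  30.  97.  -0.  83.] open 0.0496 F [-0.2 -0.5 -0.6]
shift cm [-0.2  -0.05  0.25] norm 0.32 turn rad [0.002 0.002 0.006]
```

View pics/s8.png

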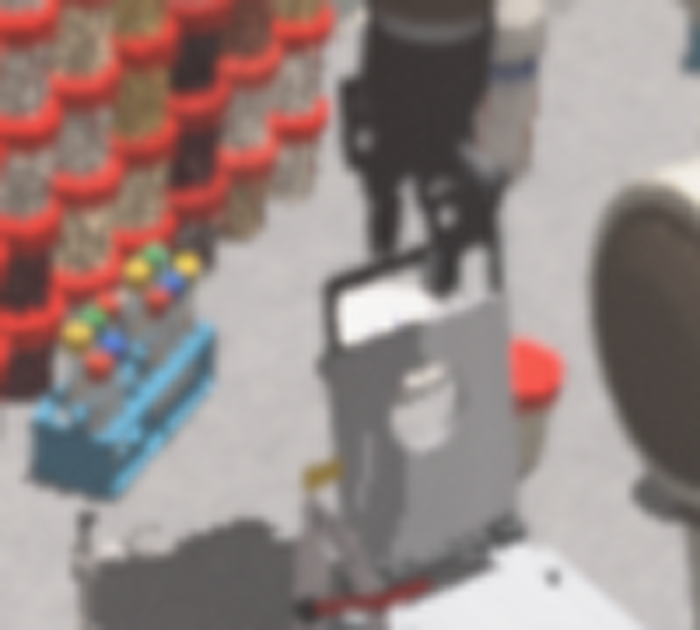

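Emit:
servo_tool(moves=[[[0, 0, 0, 0, 0, 0.1, 3], [0, 0, 0, 0, 0, 0, 1.5], [0, 0, 0, 0, 0, 0, 0.6], [0, 0, 0, 0, 0, 0, 0.5], [0, 0, 0, 0, 0, 0, 0.5], [0, 0, 0, 0, 0, 0, 0.5]]], force=40)

```text
time: 11.7
ee_pos: [0.5981, -0.3174, 0.2145]
tcp_rot: [-179.9, 0.1, 69.4]
wrist_force: [0.8, -0.1, -1.4]
opening: 0.0107
```

```bash
python3 -c "
from h import *
goal([.599,-.3197,.212],69.1)
b=imaging.camera('scene')
crop(b,290,80,100,90,7,'pics/s9.png')
"
```

```text
t 11.7 pos [ 0.5981 -0.3174  0.2145] rot [-1.799e+02  1.000e-01  6.940e+01] q [-28.  23.  30.  97.  -0.  83.] open 0.0107 F [ 0.8 -0.1 -1.4]
shift cm [-0.18  0.16  0.25] norm 0.35 turn rad [-0.002  0.002  0.006]
```

View pics/s9.png

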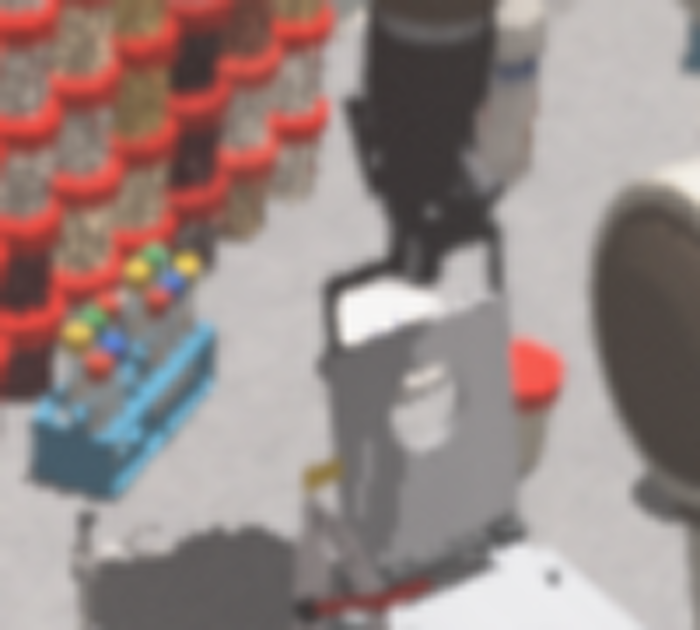

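```bash
cat >> h.py <<'E'
OFF=np.array([0.0009,-.0023,.0163])
def plan(th_end,n):
    s=bot.get_obs(); R=Ro.from_euler('xyz',s['tcp_rot'],degrees=True); p=s['ee_pos']+OFF
    l=loc(p); print("t",s['time'],"rot",s['tcp_rot'].round(1),"F",s['wrist_force'].round(1),"q",s['q'].round(0),"open",s['opening'].round(4),"loc",np.round([l[0],l[1],l[2],l[4],l[6]],4))
    prev=p
    for th in np.linspace(l[4],th_end,n+1)[1:]:
        g=H+.2*(-np.cos(th)*xh+np.sin(th)*zh)+l[1]*yh
        print(round(th,3),(R.inv().apply(g-prev)*100).round(2)); prev=g
    print("turn",(R.inv()*Ro.from_euler('xyz',[180,0,69.1],degrees=True)).as_rotvec().round(3))
E
python3 -c "
from h import *
plan(.675,14)"
```

```text
Traceback (most recent call last):
  File "h.py", line 42, in plan
    l=loc(p); print("t",s['time'],"rot",s['tcp_rot'].round(1),"F",s['wrist_force'].round(1),"q",s['q'].round(0),"open",s['opening'].round(4),"loc",np.round([l[0],l[1],l[2],l[4],l[6]],4))
                                                                                                                       ^^^^^^^^^^^^^^^^^^
AttributeError: 'float' object has no attribute 'round'
```

```bash
sed -i "s/s\['opening'\].round(4)/round(s['opening'],4)/" h.py
python3 -c "
from h import *
plan(.675,14)"
```

```text
t 11.75 rot [-1.799e+02  1.000e-01  6.940e+01] F [-0.1  0.7 -2.2] q [-28.  23.  30.  97.  -0.  83.] open 0.0104 loc [ 4.5500e-02 -1.0000e-04  1.9480e-01  1.8002e+00  2.0010e-01]
1.72 [ 0.01 -1.58 -0.29]
1.639 [ 0.01 -1.6  -0.17]
1.559 [ 0.01 -1.61 -0.04]
1.479 [ 0.01 -1.6   0.09]
1.398 [ 0.01 -1.59  0.21]
1.318 [ 0.01 -1.57  0.34]
1.238 [ 0.01 -1.54  0.47]
1.157 [ 0.01 -1.5   0.59]
1.077 [ 0.01 -1.44  0.71]
0.996 [ 0.01 -1.38  0.82]
0.916 [ 0.01 -1.31  0.93]
0.836 [ 0.01 -1.23  1.03]
0.755 [ 0.01 -1.15  1.13]
0.675 [ 0.01 -1.05  1.22]
turn [-0.002  0.002  0.005]
```

Emit:
servo_tool(moves=[[[0, 0, 0, 0, -0.5, -0.1, 0.5], [0, 0, 0, 0, -1.0, -0.2, 0.5], [0, 0, 0, 0, -1.2, -0.1, 0.5], [0, 0, 0, 0, -1.0, 0, 0.5]]])

```text
time: 12.08
ee_pos: [0.5657, -0.3052, 0.2201]
tcp_rot: [179.6, 0.1, 69.5]
wrist_force: [2.3, -0.0, 6.9]
opening: 0.0102
```

```bash
python3 -c "
from h import *
plan(.675,14)"
```

```text
t 12.0833 rot [1.796e+02 1.000e-01 6.950e+01] F [ 2.3 -0.   6.9] q [-28.  18.  24.  96.  -0.  82.] open 0.0102 loc [ 1.0800e-02 -2.0000e-04  2.0040e-01  1.6244e+00  2.0060e-01]
1.557 [ 0.01 -1.36  0.03]
1.489 [ 0.01 -1.35  0.06]
1.421 [ 0.01 -1.35  0.15]
1.353 [ 0.01 -1.33  0.24]
1.285 [ 0.01 -1.32  0.33]
1.218 [ 0.01 -1.29  0.42]
1.15 [ 0.01 -1.26  0.5 ]
1.082 [ 0.01 -1.22  0.59]
1.014 [ 0.01 -1.18  0.67]
0.946 [ 0.01 -1.13  0.75]
0.878 [ 0.01 -1.08  0.82]
0.811 [ 0.01 -1.02  0.89]
0.743 [ 0.01 -0.96  0.96]
0.675 [ 0.01 -0.89  1.02]
turn [0.006 0.002 0.006]
```

Emit:
servo_tool(moves=[[[0.003, 0, 0, 0, -1.3, 0.1, 0.5], [0.003, 0, 0, 0, -1.3, 0.1, 0.5], [0, 0, 0, 0, -1.3, 0.2, 0.5], [0, 0, 0, 0, -1.3, 0.3, 0.5], [0, 0, 0, 0, -1.2, 0.4, 0.5]]])

```text
time: 12.5
ee_pos: [0.5056, -0.2825, 0.2135]
tcp_rot: [179.2, 0.2, 69.5]
wrist_force: [1.3, -0.5, 1.5]
opening: 0.0106
```

```bash
python3 -c "
from h import *
plan(.675,10)"
```

```text
t 12.5 rot [179.2   0.2  69.5] F [ 1.3 -0.5  1.5] q [-29.   8.  11.  93.  -0.  81.] open 0.0106 loc [-5.3400e-02 -4.0000e-04  1.9380e-01  1.3018e+00  2.0100e-01]
1.239 [ 0.01 -1.18  0.45]
1.176 [ 0.01 -1.18  0.43]
1.114 [ 0.01 -1.15  0.5 ]
1.051 [ 0.01 -1.12  0.57]
0.988 [ 0.01 -1.08  0.64]
0.926 [ 0.01 -1.03  0.71]
0.863 [ 0.01 -0.99  0.77]
0.8 [ 0.01 -0.94  0.83]
0.738 [ 0.01 -0.88  0.89]
0.675 [ 0.01 -0.83  0.94]
turn [0.014 0.003 0.007]
```

Emit:
servo_tool(moves=[[[0.005, 0, 0, 0, -1.1, 0.4, 0.5], [0.005, 0, 0, 0, -1.1, 0.4, 0.5], [0.002, 0, 0, 0, -1.0, 0.5, 0.5], [0, 0, 0, 0, -0.8, 0.5, 0.5], [0, 0, 0, 0, -0.4, 0.3, 0.5], [0, 0, 0, 0, 0, 0, 0.5]]])

```text
time: 13.0
ee_pos: [0.4618, -0.2658, 0.1952]
tcp_rot: [179.2, 0.2, 69.5]
wrist_force: [5.4, -1.9, -8.9]
opening: 0.0105
```

```bash
python3 -c "
from h import *
plan(.675,6)"
```

```text
t 13.0 rot [179.2   0.2  69.5] F [ 5.4 -1.9 -8.9] q [-30.   1.   2.  90.  -0.  81.] open 0.0105 loc [-1.0030e-01 -5.0000e-04  1.7550e-01  1.0515e+00  2.0220e-01]
0.989 [ 0.01 -0.97  0.84]
0.926 [ 0.01 -1.04  0.71]
0.863 [ 0.01 -0.99  0.77]
0.801 [ 0.01 -0.94  0.83]
0.738 [ 0.01 -0.88  0.89]
0.675 [ 0.01 -0.83  0.94]
turn [0.013 0.003 0.007]
```

Emit:
servo_tool(moves=[[[0.004, 0, 0, 0, -0.8, 0.8, 0.5], [0.003, 0, 0, 0, -0.9, 0.7, 0.5], [0, 0, 0, 0, -0.8, 0.7, 0.5], [0, 0, 0, 0, -0.5, 0.5, 0.5], [0, 0, 0, 0, 0, 0, 0.5]]])

```text
time: 13.42
ee_pos: [0.4332, -0.2551, 0.1722]
tcp_rot: [179.3, 0.2, 69.5]
wrist_force: [1.3, -1.3, -2.4]
opening: 0.0101
```

```bash
python3 -c "
from h import *
plan(.675,4)
a=imaging.camera('top');b=imaging.camera('scene')
cv2.imwrite('pics/s10f.png',b);cv2.imwrite('pics/t10f.png',a)
crop(b,310,110,100,90,8,'pics/s10.png');crop(a,360,140,80,60,10,'pics/t10.png')
"
```

```text
t 13.4167 rot [179.3   0.2  69.5] F [ 1.3 -1.3 -2.4] q [-30.  -3.  -5.  88.  -0.  80.] open 0.0101 loc [-1.308e-01 -6.000e-04  1.525e-01  8.616e-01  2.009e-01]
0.815 [ 0.01 -0.64  0.69]
0.768 [ 0.01 -0.67  0.65]
0.722 [ 0.01 -0.64  0.68]
0.675 [ 0.01 -0.61  0.71]
turn [0.012 0.004 0.007]
```

View pics/s10.png

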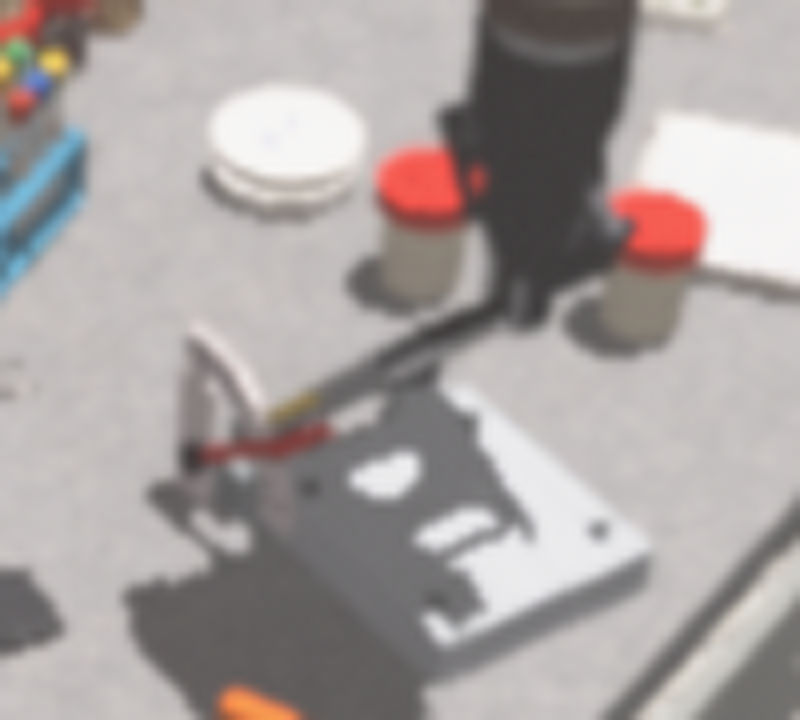

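View pics/t10.png

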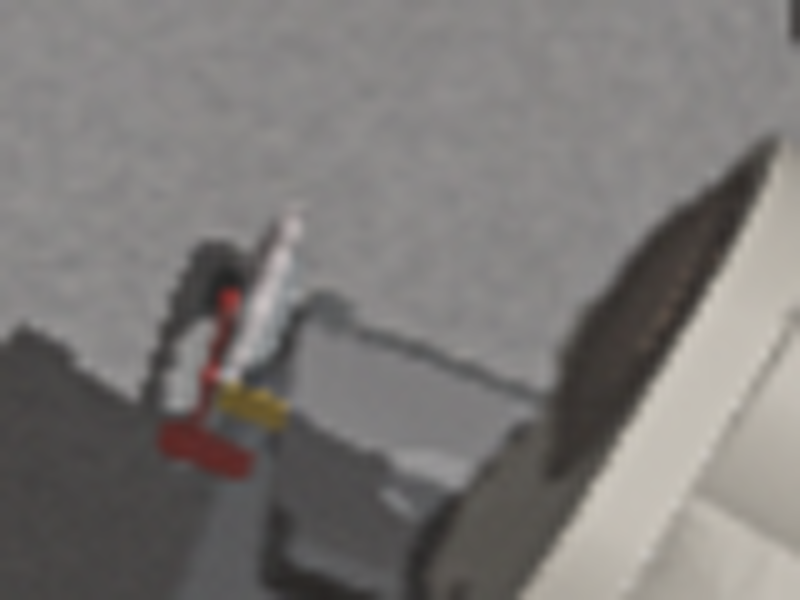

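```bash
cat >> h.py <<'E'
def idx(a,b,tb=(378,172,18,12),sb=(335,155,20,12)):
    h=cv2.cvtColor(a,cv2.COLOR_BGR2HSV);g=cv2.cvtColor(b,cv2.COLOR_BGR2HSV)
    def cc(h,box,kind):
        if kind=='y': m=(h[...,0]>18)&(h[...,0]<35)&(h[...,1]>100)
        else: m=((h[...,0]<8)|(h[...,0]>172))&(h[...,1]>110)
        z=np.zeros_like(m);x,y,w,hh=box;z[y:y+hh,x:x+w]=1;q=np.argwhere(m&z)[:,::-1]; return q.mean(0) if len(q) else None,len(q)
    for kind,r in(('y',.086),):
        u,n=cc(h,tb,kind);v,k=cc(g,sb,kind); print(kind,u,n,v,k)
        if n: print(" top",np.array(circ('top',u,r)[:3]).round(4),circ('top',u,r)[4])
        if k: print(" scene",np.array(circ('scene',v,r)[:3]).round(4),circ('scene',v,r)[4])
E
python3 -c "
from h import *
idx(cv2.imread('pics/t10f.png'),cv2.imread('pics/s10f.png'))
for th in(.6,.675,.75):
    P=[H+r*(-np.cos(th)*xh+np.sin(th)*zh)+.09*yh for r in(0,.101)]
    print(th,((proj('scene',P)-[309.5,109.5])*8).round(0).tolist(),((proj('top',P)-[359.5,139.5])*10).round(0).tolist())
"
```

```text
y [384.75   180.0625] 16 None 0
 top [-0.0568  0.0793  0.0645] 0.848643768010457
0.6 [[205.0, 451.0], [303.0, 452.0]] [[246.0, 296.0], [198.0, 463.0]]
0.675 [[205.0, 451.0], [299.0, 438.0]] [[246.0, 296.0], [205.0, 449.0]]
0.75 [[205.0, 451.0], [294.0, 424.0]] [[246.0, 296.0], [212.0, 435.0]]
```

Emit:
servo_tool(moves=[[[0.004, 0, 0, 0, -0.6, 0.7, 0.5], [0.003, 0, 0, 0, -0.6, 0.6, 0.5], [0, 0, 0, 0, -0.6, 0.6, 0.5], [0, 0, 0, 0, -0.3, 0.3, 0.5], [0, 0, 0, 0, 0, 0, 0.5], [0, 0, 0, 0, 0, 0, 0.5]]])

```text
time: 14.02
ee_pos: [0.4146, -0.248, 0.152]
tcp_rot: [179.6, 0.2, 69.5]
wrist_force: [-1.6, 1.3, 2.3]
opening: 0.0102
```

```bash
python3 -c "
from h import *
plan(.675,1)
a=imaging.camera('top');b=imaging.camera('scene')
cv2.imwrite('pics/s11f.png',b);cv2.imwrite('pics/t11f.png',a)
crop(b,310,110,100,90,8,'pics/s11.png');crop(a,360,150,60,50,12,'pics/t11.png')
idx(a,b)
"
```

```text
t 14.0167 rot [179.6   0.2  69.5] F [-1.6  1.3  2.3] q [-31.  -5.  -9.  86.  -0.  80.] open 0.0102 loc [-1.507e-01 -7.000e-04  1.323e-01  7.202e-01  2.005e-01]
0.675 [ 0.01 -0.55  0.72]
turn [0.006 0.004 0.007]
y [383.25  182.125] 16 [348.5 162. ] 2
 top [-0.0645  0.0811  0.0569] 0.7228879824811623
 scene [-0.0646  0.0707  0.0568] 0.7215131501637309
```

View pics/s11.png

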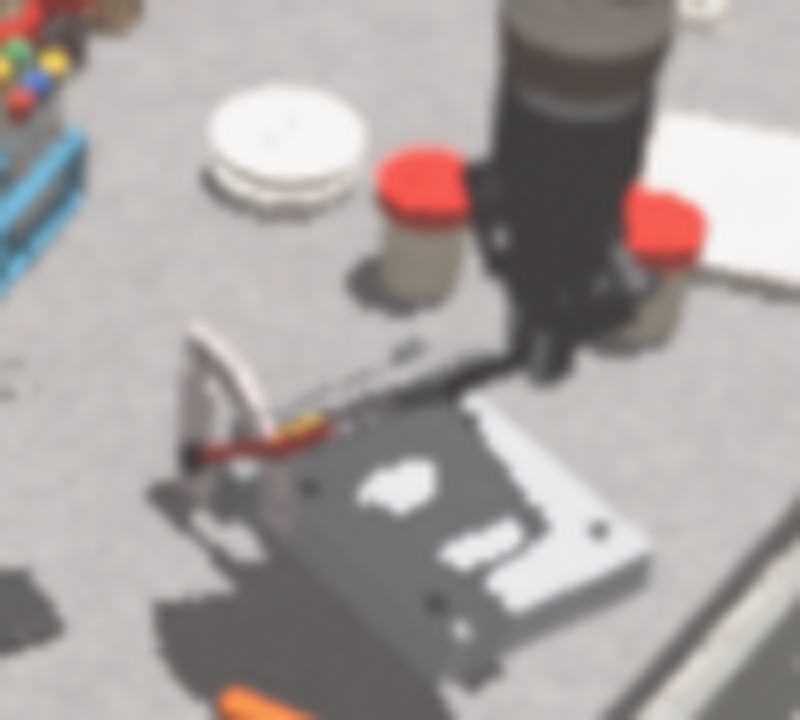

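View pics/t11.png

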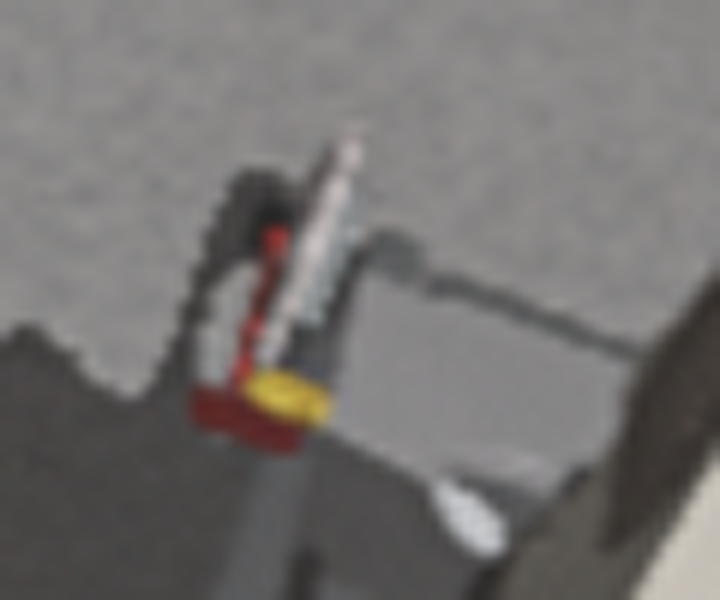

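Emit:
servo_tool(moves=[[[0.002, 0, 0, 0, -0.3, 0.4, 0.5], [0, 0, 0, 0, -0.25, 0.3, 0.5], [0, 0, 0, 0, 0, 0, 0.5], [0, 0, 0, 0, 0, 0, 0.5]]])

```text
time: 14.45
ee_pos: [0.4096, -0.2461, 0.1453]
tcp_rot: [179.7, 0.2, 69.5]
wrist_force: [-2.1, 1.4, 1.8]
opening: 0.0102
```

```bash
python3 -c "
from h import *
plan(.675,1)
a=imaging.camera('top');b=imaging.camera('scene')
cv2.imwrite('pics/s12f.png',b);cv2.imwrite('pics/t12f.png',a)
crop(b,325,145,50,40,16,'pics/s12.png');crop(a,360,150,60,50,12,'pics/t12.png')
idx(a,b)
"
```

```text
t 14.45 rot [179.7   0.2  69.5] F [-2.1  1.4  1.8] q [-31.  -6. -10.  85.  -0.  80.] open 0.0102 loc [-0.1561 -0.0007  0.1256  0.6776  0.2003]
0.675 [ 0.   -0.01  0.06]
turn [0.004 0.004 0.007]
y [383.         182.27272727] 11 None 0
 top [-0.0652  0.0817  0.0561] 0.7106320827085928
```

View pics/s12.png

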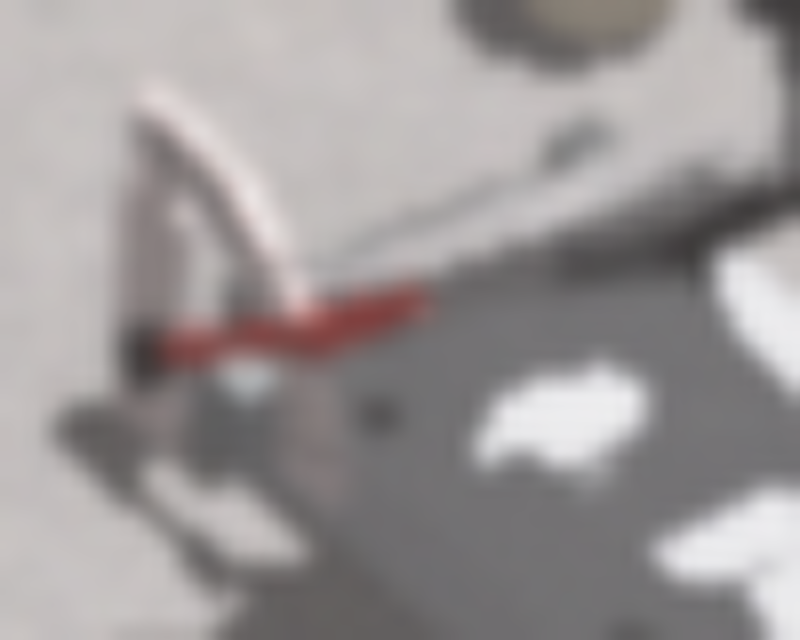

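View pics/t12.png

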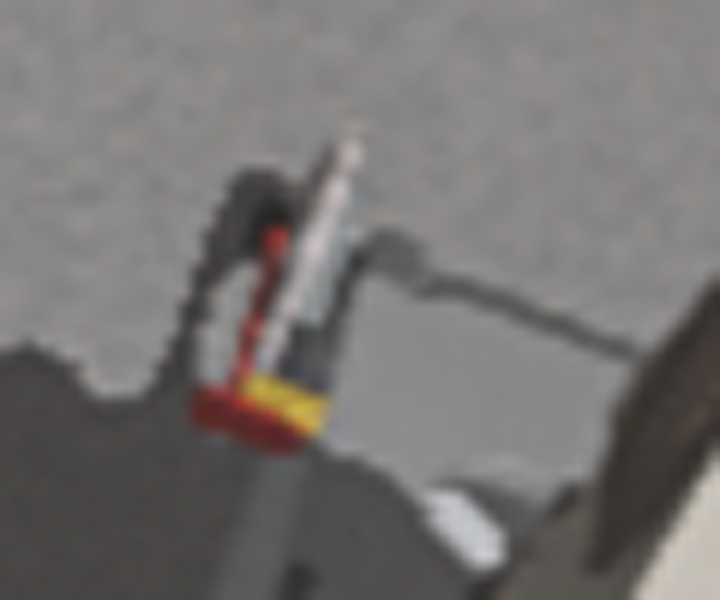

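```bash
python3 -c "
from h import *
a=cv2.imread('pics/t12f.png');b=cv2.imread('pics/s12f.png')
a=cv2.resize(a[175:225,360:420],None,fx=12,fy=12,interpolation=cv2.INTER_CUBIC)
b=cv2.resize(b[130:180,335:395],None,fx=12,fy=12,interpolation=cv2.INTER_CUBIC)
for th,c in((.64,(255,0,0)),(.675,(0,255,0)),(.71,(255,0,255))):
    u=-np.cos(th)*xh+np.sin(th)*zh
    for n,im,o in(('top',a,(360,175)),('scene',b,(335,130))):
        q=(proj(n,[H+.2*u+.06*yh,H+.2*u-.06*yh,H+.16*u+.065*yh,H+.101*u+.09*yh,H+.086*u+.08*yh])-np.array(o)+.5)*12
        for p in q: cv2.drawMarker(im,tuple(int(v) for v in p),c,0,10,1)
cv2.imwrite('pics/chk.png',np.hstack([a[:, :400],b[:,:400]])); cv2.imwrite('pics/chkb.png',b)
cv2.imwrite('pics/chka.png',a)
"
```

```text
(no output)
```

View pics/chka.png

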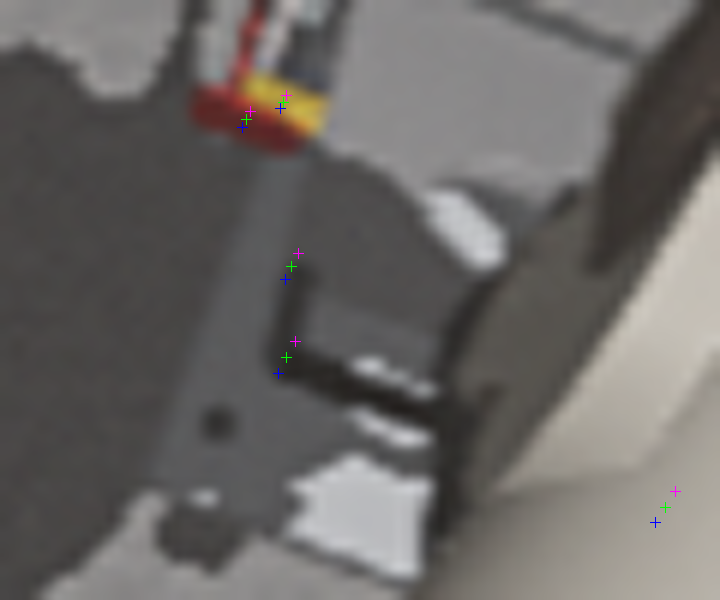

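View pics/chkb.png

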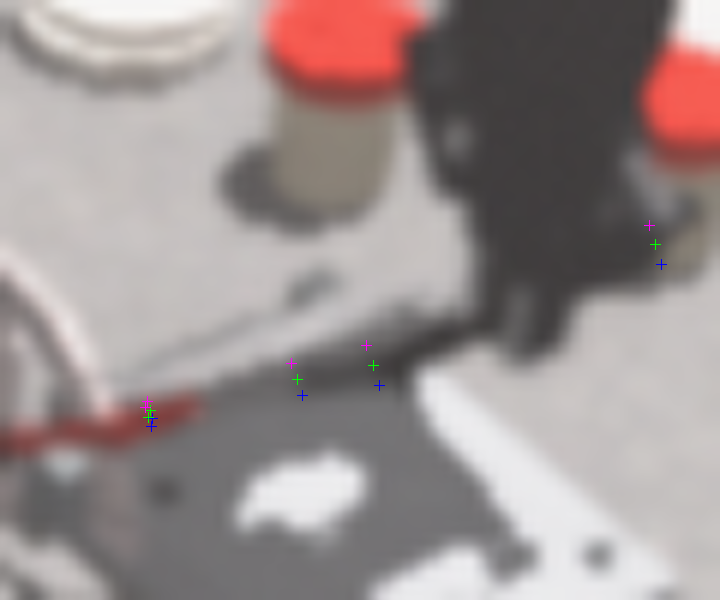

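Emit:
servo_tool(moves=[[[0, 0, 0, 0, 0, 0, 0.5], [0, 0, 0, 0, 0, 0, 0.5], [0, 0, 0, 0, 0, 0, 0.5], [0, 0, 0, 0, 0, 0, 0.5], [0, 0, 0, 0, 0, 0, 0.5], [0, 0, 0, 0, 0, 0, 0.5]]])

```text
time: 15.05
ee_pos: [0.4099, -0.2462, 0.1456]
tcp_rot: [179.7, 0.2, 69.5]
wrist_force: [-2.8, 1.6, 2.6]
opening: 0.0103
```

```bash
python3 -c "
from h import *
plan(.675,1)
a=imaging.camera('top');cv2.imwrite('pics/t13f.png',a);cv2.imwrite('pics/t13.png',a[130:260,180:500].repeat(2,0).repeat(2,1))
h=cv2.cvtColor(a,cv2.COLOR_BGR2HSV)
"
```

```text
t 15.05 rot [179.7   0.2  69.5] F [-2.8  1.6  2.6] q [-31.  -6. -10.  85.  -0.  80.] open 0.0103 loc [-0.1558 -0.0007  0.1259  0.6797  0.2003]
0.675 [ 0.   -0.03  0.09]
turn [0.004 0.004 0.007]
```

View pics/t13.png

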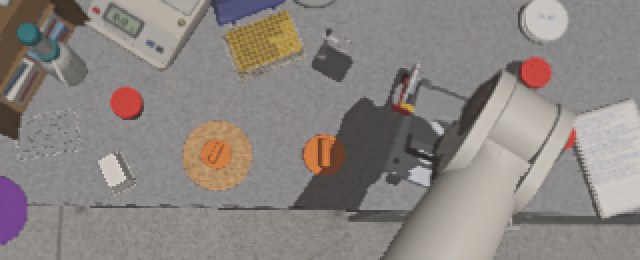

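The stopper is central on the mat at (217,154) with its rib up, and the cups and other bystanders are where they were. The lid is held steady at about 0.68 rad, against the mark at about 0.675, so I'm handing in.

```bash
python3 -c "
from workcell import bot
print(bot.job_done())"
```

```text
the job is handed in; nothing more can be done
None
```

The stopper is on the cork mat, and the lid is held by its handle at the red marker. I handed the job in at about 15 s of the 48 s allowed, with the gripper still closed on the handle.

- **Stopper:** I lifted it from the cavity by its rib and set it close to the middle of the mat. The last top picture shows it rib up and wholly on the mat.
- **Lid:** I swung it forward from its stop, keeping hold of the handle throughout. The arm's position put it at 0.68 rad, steady over a 0.6 s hold.
- **Marker:** The two cameras put the red marker at 0.67–0.68 rad. The handle corner in the last pictures also fits about 0.67 rad.
- **Forces:** The highest wrist force I saw between moves was about 11 N.

**Check that disagreed:** in the last aligned views the red flag partly covers the yellow index. The top view's reading of it (0.71 rad) is therefore biased, and the scene view gave none. I relied on the arm's position and the handle corner instead. An earlier reading, with the index clearer, agreed with the arm to within 0.003 rad.

The other things on the worktop look unmoved by eye in the last top picture; I didn't measure their positions.

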